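# Load the cooler leak-test chamber and tighten its lid crosswise

## Task

Lay every bare card cooler that is on the bench into the open pressure chamber, side by side on its floor and none on top of another (which face is down does not matter), then shut the lid fully. Lift the T-handle wrench off its hook and use it to tighten the four lid screws clockwise in cross order (after each screw the one diagonally opposite) in two passes: in the first turn each by about 45 degrees, in the second tighten each fully home to its stop. Then hang the wrench back on its hook, and leave the other things on the bench where they are.

Things in the scene. Friction and masses are not known exactly. Their poses are not given: they have to be found in the camera images.
- chamber: Fixed aluminium pressure chamber, 184 (x) by 280 (y) by 60 mm high. Origin: centre of its underside; front looks to -x. Cavity open to the top, centred, 120 (x) by 216 (y), walls 32 mm, flat floor 14 mm above the origin; three coolers fit side by side, long axes along x, 64 mm apart. Lid hinge line: along y, at x +98, z +60 mm. Valve and gauge stick out 45 mm at the +y end, below 70 mm.
- lid_tab (a point): Middle of the outer (top) face of the black tab on the lid's front edge (90 wide, 25 deep, 10 mm thick); 203 mm from the hinge line, 14 mm above it when shut. Lid plate: 14 mm thick, outer face 16 mm from the hinge plane, front edge 190 mm from the hinge line. Turns with the lid; lid shut, its axes are the chamber's; -x points away from the hinge.
- lid (a joint): Lid angle, rad: 0 shut, 1.57 upright. Starts standing open at 1.45 to 1.65 (about upright), its outer face (on top when shut) looking away from the robot. Stiff hinge: it stays where it is left; about 5 N at the tab starts it closing.
- screw0_head (a point): Front left lid screw (lid shut, seen from the robot): centre of its square head's top; lid shut, at x -76, y +124, z +92 mm in the chamber's frame. Turns with the screw, z along its axis. Head 20 mm square, flats along x and y, 3 to 16 mm above the lid's outer face, dome 4 mm higher, 34 mm washer below. White stripe on the dome along -x. Its diagonal partner is screw2.
- screw0 (a joint): Turn of the front left screw, rad, growing clockwise seen from above (tightening). Starts finger-tight at 0 to 0.25; hard stop, fully home, at 1.57. At 0 its stripe points to the chamber's front (-x), at 1.57 to the chamber's left (+y). About 0.11 N m turns it; it stays where it is left.
- screw1_head (a point): Back left lid screw (lid shut, seen from the robot): centre of its square head's top; lid shut, at x +76, y +124, z +92 mm in the chamber's frame. Turns with the screw, z along its axis. Head 20 mm square, flats along x and y, 3 to 16 mm above the lid's outer face, dome 4 mm higher, 34 mm washer below. White stripe on the dome along -x. Its diagonal partner is screw3.
- screw1 (a joint): Turn of the back left screw, rad, growing clockwise seen from above (tightening). Starts finger-tight at 0 to 0.25; hard stop, fully home, at 1.57. At 0 its stripe points to the chamber's front (-x), at 1.57 to the chamber's left (+y). About 0.11 N m turns it; it stays where it is left.
- screw2_head (a point): Back right lid screw (lid shut, seen from the robot): centre of its square head's top; lid shut, at x +76, y -124, z +92 mm in the chamber's frame. Turns with the screw, z along its axis. Head 20 mm square, flats along x and y, 3 to 16 mm above the lid's outer face, dome 4 mm higher, 34 mm washer below. White stripe on the dome along -x. Its diagonal partner is screw0.
- screw2 (a joint): Turn of the back right screw, rad, growing clockwise seen from above (tightening). Starts finger-tight at 0 to 0.25; hard stop, fully home, at 1.57. At 0 its stripe points to the chamber's front (-x), at 1.57 to the chamber's left (+y). About 0.11 N m turns it; it stays where it is left.
- screw3_head (a point): Front right lid screw (lid shut, seen from the robot): centre of its square head's top; lid shut, at x -76, y -124, z +92 mm in the chamber's frame. Turns with the screw, z along its axis. Head 20 mm square, flats along x and y, 3 to 16 mm above the lid's outer face, dome 4 mm higher, 34 mm washer below. White stripe on the dome along -x. Its diagonal partner is screw1.
- screw3 (a joint): Turn of the front right screw, rad, growing clockwise seen from above (tightening). Starts finger-tight at 0 to 0.25; hard stop, fully home, at 1.57. At 0 its stripe points to the chamber's front (-x), at 1.57 to the chamber's left (+y). About 0.11 N m turns it; it stays where it is left.
- wrench: T-handle wrench, 0.42 kg, hanging upright. Origin: centre of the socket's mouth (lower end); z up the shank, x along the T-bar. Socket 32 mm square outside, inside 23 mm square (sides along x, y), 26 mm deep. Shank 14 mm thick; collar 40 mm in diameter at 100 to 106 mm; black T-bar 110 long (x), 16 wide (y), 22 high, centred 156 mm up. Bottom-heavy: hangs straight when held by the T-bar.
- wrench_collar (a point): On the wrench's axis at the underside of its collar, 100 mm above the socket's mouth. Axes as the wrench.
- hook: Fixed stand with a fork hook; base 90 by 80 mm. Origin: on the bench below its upright (16 by 36, 164 mm high). Two prongs, 8 mm square, 24 mm apart, run along its -x to 80 mm, tops 160 mm above the bench, ends turned up 12 mm. The shank hangs between them, the collar lies on them. To take the wrench off: lift it over 12 mm (20 is safe), then draw it 60 mm or more along the stand's -x.
- hook_rest (a point): Middle of the hook's seat: on the prongs' top plane, midway between them, 43 mm from the upright's middle. Axes as the stand; hung up, wrench_collar lies here.
- cooler0: Bare graphics-card cooler: block 90 long (its x), 36 wide (its y), 30 mm high (its z), aluminium fins on a copper base plate, about 0.24 kg, lying base down on the bench, long axis roughly along world y. Origin: centre of the block, 15 mm above its underside. One to three coolers are present.
- cooler1: Bare graphics-card cooler: block 90 long (its x), 36 wide (its y), 30 mm high (its z), aluminium fins on a copper base plate, about 0.24 kg, lying base down on the bench, long axis roughly along world y. Origin: centre of the block, 15 mm above its underside. One to three coolers are present.
- cooler2: Bare graphics-card cooler: block 90 long (its x), 36 wide (its y), 30 mm high (its z), aluminium fins on a copper base plate, about 0.24 kg, lying base down on the bench, long axis roughly along world y. Origin: centre of the block, 15 mm above its underside. One to three coolers are present.
- cup: Bystander: white paper cup, 76 mm wide, 90 mm high. Origin under its middle.
- brush: Bystander: dusting brush, 150 mm long, lying. Origin under its middle.
- spray: Bystander: aluminium spray can, 56 mm in diameter, 170 mm high. Origin under its middle.
- tape: Bystander: roll of yellow tape, 96 mm in diameter, 25 mm high. Origin under its middle.
- driver: Bystander: screwdriver, 180 mm long, lying. Origin under its middle.
- lowcard: Bystander: small twin-fan graphics card lying flat, 150 by 69 by 32 mm. Origin under its middle.
Things that resemble listed ones, but are neither listed nor needed, are in the scene too. Leave any black look-alike of the cooler1 alone.

How it is judged:
On the way, in this order (a step that is already met when the one before it is completed fails the run):
1. every cooler lies on the chamber's floor (x of cooler0 in the frame of chamber between -0.06 and 0.06 m and y of cooler0 in the frame of chamber between -0.105 and 0.105 m and z of cooler0 in the frame of chamber between 0.024 and 0.037 m and linear speed of each of cooler0, cooler1, cooler2 below 0.05 m/s and x of cooler1 in the frame of chamber between -0.06 and 0.06 m and y of cooler1 in the frame of chamber between -0.105 and 0.105 m and z of cooler1 in the frame of chamber between 0.024 and 0.037 m and x of cooler2 in the frame of chamber between -0.06 and 0.06 m and y of cooler2 in the frame of chamber between -0.105 and 0.105 m and z of cooler2 in the frame of chamber between 0.024 and 0.037 m), for 0.2 s.
2. the lid is shut over the coolers (all of step 1 and value of joint lid below 0.03 rad), for 0.2 s.
3. first pass: all four screws turned to at least 0.5 rad (value of joint each of screw0, screw1, screw2, screw3 above 0.5 rad), for 0.1 s.
4. second pass: all four screws fully home (1.45 rad or more) (value of joint lid below 0.03 rad and value of joint each of screw0, screw1, screw2, screw3 above 1.45 rad), for 0.2 s.
At the end, for the whole second after the job is handed in: Every cooler present lies on the chamber's floor, on any long side; the lid is shut (within 0.03 rad); all four screws are fully home (1.45 rad or more); the wrench hangs at rest on its hook (collar within 22 mm sideways and 6 mm in height of the seat, upright within 0.15 rad) (all of step 1 and all of step 4 and horizontal distance between wrench_collar and hook_rest below 0.022 m and z of wrench_collar in the frame of hook_rest between -0.006 and 0.006 m and angle between wrench's own z axis and vertical below 0.15 rad and linear speed of wrench below 0.03 m/s); the robot touches nothing.
It fails at once if a screw turned past 1.35 rad while another has not had its first pass (is below 0.5 rad) ((value of joint screw0 above 1.35 rad and value of joint any of screw1, screw2, screw3 below 0.5 rad) or (value of joint screw1 above 1.35 rad and value of joint any of screw2, screw3, screw0 below 0.5 rad) or (value of joint screw2 above 1.35 rad and value of joint any of screw3, screw0, screw1 below 0.5 rad) or (value of joint screw3 above 1.35 rad and value of joint any of screw0, screw1, screw2 below 0.5 rad)).
It fails at once if not in cross order: two neighbouring screws both pulled up (first pass: past 0.6, second: past 1.48 rad) while the other two are both still behind (below 0.4, below 1.3 rad) ((value of joint each of screw0, screw1 above 0.6 rad and value of joint each of screw2, screw3 below 0.4 rad) or (value of joint each of screw0, screw1 above 1.48 rad and value of joint each of screw2, screw3 below 1.3 rad) or (value of joint each of screw1, screw2 above 0.6 rad and value of joint each of screw3, screw0 below 0.4 rad) or (value of joint each of screw1, screw2 above 1.48 rad and value of joint each of screw3, screw0 below 1.3 rad) or (value of joint each of screw2, screw3 above 0.6 rad and value of joint each of screw0, screw1 below 0.4 rad) or (value of joint each of screw2, screw3 above 1.48 rad and value of joint each of screw0, screw1 below 1.3 rad) or (value of joint each of screw3, screw0 above 0.6 rad and value of joint each of screw1, screw2 below 0.4 rad) or (value of joint each of screw3, screw0 above 1.48 rad and value of joint each of screw1, screw2 below 1.3 rad)).
It fails at once if a lid screw turned with the fingers and not with the wrench (fingers pressing on a screw head with more than 4 N) (contact force between the fingers and screw0_c0 above 4 N or contact force between the fingers and screw1_c0 above 4 N or contact force between the fingers and screw2_c0 above 4 N or contact force between the fingers and screw3_c0 above 4 N).
It fails at once if a bystander (cup, brush, spray can, tape roll, screwdriver, small card) moved by more than 3 cm (distance of any of cup, brush, spray, tape, driver, lowcard from where it was at the start of the episode above 0.03 m).
Of cooler0, cooler1, cooler2 only 1 to 3 are there at a start; the rules pass over those that are not, and their reading is None.
At some moment in a run one of cooler0, cooler1, cooler2 may be knocked a few centimetres aside while the robot is not near it.
It also fails if it takes over 210 s, if anything falls off the work surface, if the arm or the gripper's body presses on something with over 40 N, if the wrist force passes 120 N, or if a joint passes its speed limit or range.

## Robot

A 6-joint arm with a two-finger parallel gripper is mounted at the origin on the work surface. World frame = base frame: x ahead of the robot, y to its left, z up, the work surface at z = 0. Lengths are in m, angles in rad, forces in N, time in s.
With the tool pointing down it reaches from about 0.25 to 0.775 m from the base axis. Payload 4 kg.
Tool frame: the origin (TCP) lies at the very end of the fingers, on their centre line; the grasp point (between the pads) lies 19 mm behind it; z points along the fingers, y is the direction in which the jaws open and shut (so a half turn about z gives the same grasp; the last joint's range is limited). The gripper opens to 94 mm and grips with 3 to 60 N. Pads are 16 mm wide; open, the fingers measure 119 mm over their backs; the gripper's body (75 mm by 177 mm) begins 78 mm behind the grasp point.
Start: joints at [1.112, 0.087, 1.371, -0, 1.684, -0.103], TCP at [0.192, 0.516, 0.206] pointing down, gripper open.
Joint ranges: [-3.1, 3.1], [-0.76, 2.03], [0.27, 2.55], [-1.08, 4.22], [0.17, 2.65], [-2.57, 2.57]. Speed limits (rad/s): [2.79, 2.79, 3.14, 3.14, 3.14, 3.14].

## Interface

Orientations are given as [roll, pitch, yaw] about the fixed x, y, z axes, in that order (R = Rz(yaw) Ry(pitch) Rx(roll)).
In Python, from bench import robot, cams, models gives the robot as it stands.
- The arm moves only by the tool step_arm, never from a script. Its argument "series" is a list of rows, each a list of 5 numbers: the gripper command: -1 is shut, 1 is fully open, values between are in proportion, then the shift along the tool's x, y, z in mm, then the turn about the tool's z in degrees. A call has 1 to 20 rows; each row is the pose to reach, as a shift and turn from the pose commanded when the call began, along the tool's axes at that moment; what a row does not reach only later rows make up. A row lasts 1/8 s, in which the tool goes at most 62.5 mm and 10.7 degrees, less where a joint would pass 70% of its speed; a pose out of reach is approached as far as the arm can. A call with a gripper value outside its range is refused whole. The fingers move at their own pace and stop on an object; the grip force is fixed at half the most. Time passes only in rows, so rows that repeat a pose let the fingers close. It gives the time, the measured TCP pose, the force and the opening at its end, in the units of the state.
- robot.get_obs(): the state, without advancing time (a new reading comes with each control period).
- cams.snapshot(name): name is "scene" or "side" or "wrist"; returns a dict with "pixels" (420x560x3 uint8, red, green, blue), "fov_y" (degrees; the focal length in pixels is half the picture's height over the tangent of half this angle, whatever the lens; pixels are square), "cx", "cy" (the principal point, pixels), "R" (3x3) and "t" (3): a world point X has camera coordinates R X + t. Camera axes: x right, y down, z forward; pixel columns grow to the right and rows downward; lengths in m; the calibration is good to about 2 mm. A picture is of the moment at which its call begins. There is no depth.
- robot.close_job(): hands the job in, once; it reports no verdict.
Trained networks look in a picture, given as the dict that the camera call returned (one of the last four; its "shot" number tells which), for a name from the list of things; names that differ only in an ending like _2 or _b are one class to them, and where a whole thing is asked for, a point or a joint stands for the part that bears it (a point fixed in the world has none). Each returns a list of dicts, best first, with "p" (0 to 1); they miss things now and then, are a little off and sometimes report something else, mostly with a low value. They report only what shows in the picture. A call takes as long as a camera call. They do not tell look-alikes from the thing itself.
- models.find_in(picture, label): "position" ([x, y, z] in m, in world coordinates, good to about 4 mm: the middle of the surface that is visible of it).
- models.pinpoint(picture, label): "position" ([x, y, z] in m, in world coordinates, good to about 4 mm: a listed point, or the origin of a listed thing).
The state is a dict: "time": time; "joint_positions": joint angles; "qvel": joint speeds; "joint_torque": joint torques, N m; "tool_pos": TCP position; "ee_rot": TCP orientation; "wrist_force": force on the tool from outside, world axes, zero at the start; "wrist_torque": the same for the moment, N m; "width": finger opening in m.
Only numpy, scipy, OpenCV 4.12 (cv2) and the standard library are available. Lean on these libraries where they do the work, as an engineer would, in place of code of your own. Each camera call takes 0.05 s, during which the arm holds its last target. There are 200 camera calls.

## Working session

There is one attempt and no reset: what is moved stays moved. The work goes in short steps, Python scripts to look and compute and a tool call to move; the robot and the scene stay as the last step left them, time stands still between calls to the robot, and variables do not carry over. Pictures are saved under pics/ and viewed, about 12 in all and at most 16, crops included, and the job is handed in when it is done.

Besides the shell and the picture viewer there is one more tool, called in YAML: its name, and indented under it one key for each argument. step_arm: Moves the arm, as the interface text tells. Its arguments: {"type":"object","properties":{"series":{"type":"array","items":{"type":"array","items":{"type":"number"}}}},"required":["series"]}

```bash
ls; mkdir -p pics; cat > h.py <<'E'
import numpy as np, cv2
from bench import robot, cams, models
def save(s,n,crop=None,k=1):
    im=s["pixels"][:,:,::-1]
    if crop: im=im[crop[1]:crop[3],crop[0]:crop[2]]
    im=cv2.resize(im,None,fx=k,fy=k,interpolation=cv2.INTER_CUBIC); cv2.imwrite("pics/"+n,im)
def f(s): return 210/np.tan(np.radians(s["fov_y"]/2))
def proj(s,X):
    c=s["R"]@np.array(X).T.reshape(3,-1)+np.array(s["t"]).reshape(3,1); F=f(s)
    return np.c_[s["cx"]+F*c[0]/c[2], s["cy"]+F*c[1]/c[2]]
def unproj(s,u,v,z):
    d=s["R"].T@np.array([(u-s["cx"])/f(s),(v-s["cy"])/f(s),1]); o=-s["R"].T@np.array(s["t"])
    return o+d*(z-o[2])/d[2]
def show(s,names,fn="pinpoint"):
    for n in names:
        for d in getattr(models,fn)(s,n)[:5]:
            if d["p"]>.15: print(n,fn[:3],round(d["p"],2),np.round(d["position"],3),np.round(proj(s,d["position"])[0]))
def st():
    o=robot.get_obs()
    for k in("time","joint_positions","tool_pos","ee_rot","wrist_force","width"): print(k,np.round(o[k],4))
E
cat > a.py <<'E'
from h import *
a=cams.snapshot("scene"); save(a,"a.png"); N=["chamber","lid_tab","wrench","wrench_collar","hook","hook_rest","cooler0","cup","brush","spray","tape","driver","lowcard","screw0_head","screw1_head","screw2_head","screw3_head"]
show(a,N)
b=cams.snapshot("side"); save(b,"b.png"); print("side"); show(b,N)
st()
cv2.imwrite("pics/ab.png",np.vstack([cv2.imread("pics/a.png"),cv2.imread("pics/b.png")])[:, :])
E
python3 a.py
```

```text
pics
chamber pin 0.35 [ 0.284  0.327 -0.002] [382. 196.]
lid_tab pin 0.75 [0.679 0.054 0.258] [289. 233.]
lid_tab pin 0.58 [0.41  0.344 0.162] [399. 192.]
lid_tab pin 0.21 [ 0.708 -0.065  0.234] [238. 243.]
wrench pin 0.81 [0.41 0.34 0.06] [390. 214.]
wrench_collar pin 0.56 [0.409 0.342 0.159] [398. 193.]
hook pin 0.71 [ 0.442  0.362 -0.001] [393. 234.]
hook pin 0.19 [ 0.472 -0.366  0.019] [170. 209.]
hook_rest pin 0.8 [0.41  0.341 0.158] [397. 193.]
hook_rest pin 0.4 [0.678 0.175 0.082] [332. 277.]
cooler0 pin 0.88 [ 0.616 -0.364  0.012] [155. 246.]
cooler0 pin 0.77 [ 0.366 -0.241  0.018] [215. 190.]
cup pin 0.89 [0.376 0.177 0.002] [337. 211.]
brush pin 0.69 [ 0.346 -0.448 -0.003] [161. 183.]
brush pin 0.52 [ 0.28   0.331 -0.002] [383. 196.]
spray pin 0.73 [0.663 0.329 0.005] [384. 294.]
spray pin 0.33 [ 0.706 -0.065  0.232] [239. 242.]
tape pin 0.78 [0.589 0.432 0.   ] [418. 277.]
driver pin 0.75 [ 0.386 -0.014 -0.005] [280. 207.]
driver pin 0.48 [0.411 0.343 0.058] [391. 215.]
driver pin 0.17 [0.676 0.175 0.083] [332. 277.]
lowcard pin 0.84 [0.283 0.33  0.   ] [383. 196.]
screw0_
[... 1086 characters left out ...]
0.96 [0.664 0.33  0.005] [301. 178.]
tape pin 0.53 [ 0.587  0.433 -0.002] [272. 170.]
lowcard pin 0.55 [ 0.279  0.331 -0.001] [195. 198.]
screw0_head pin 0.58 [0.678 0.182 0.232] [324. 136.]
screw1_head pin 0.45 [0.678 0.179 0.084] [322. 178.]
screw1_head pin 0.3 [0.41  0.345 0.159] [229. 148.]
screw2_head pin 0.41 [ 0.708 -0.065  0.078] [364. 219.]
screw2_head pin 0.19 [0.375 0.18  0.001] [233. 216.]
screw3_head pin 0.4 [ 0.709 -0.069  0.235] [371. 171.]
screw3_head pin 0.23 [ 0.474 -0.363  0.014] [329. 333.]
time 1.8
joint_positions [ 1.1119  0.0872  1.3707 -0.      1.6836 -0.1031]
tool_pos [0.1916 0.5156 0.2055]
ee_rot [3.1415 0.     2.7858]
wrist_force [0.4336 0.9248 0.0097]
width 0.0939
```

View pics/a.png

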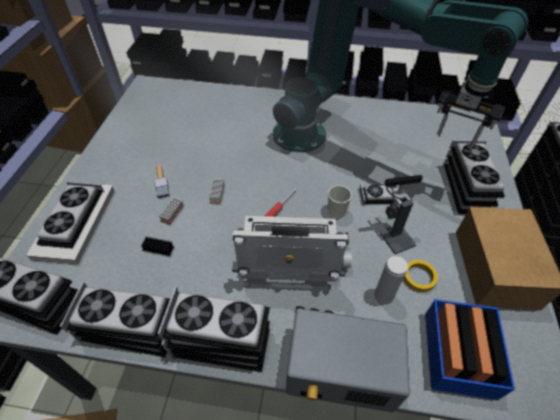

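```bash
python3 - <<'E'
import cv2
im=cv2.imread("pics/b.png")[270:420,210:450]
cv2.imwrite("pics/bc.png",cv2.resize(im,None,fx=3,fy=3,interpolation=cv2.INTER_CUBIC))
E
```

```text
(no output)
```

View pics/bc.png

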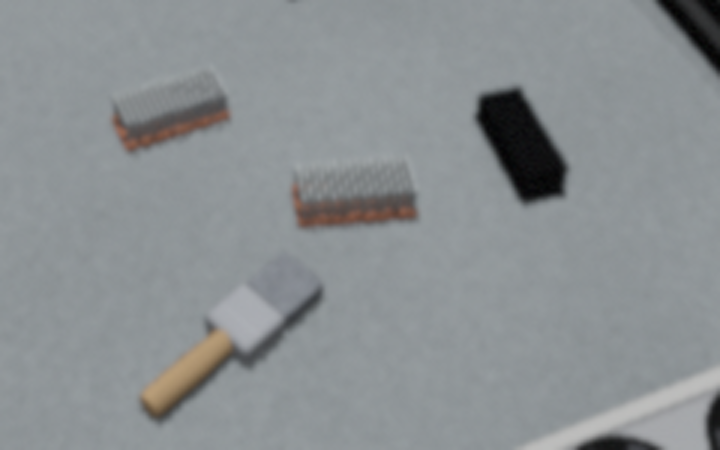

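Side crop: two bare copper/aluminium coolers, at side px (268,305) and (330,333), which are scene (215,190) and (170,209). The black look-alike is at side (382,317), scene (155,246), and has no copper base, so I leave it alone. The lid is upright. I'll look closer with the wrist camera before each grasp.

```bash
cat >> h.py <<'E'
def go(*wps):
    "wps (x,y,z,yaw): print tool shift mm / turn deg from present pose"
    o=robot.get_obs(); p=np.array(o["tool_pos"]); y0=o["ee_rot"][2]; c,s=np.cos(y0),np.sin(y0)
    R=np.array([[c,s,0],[s,-c,0],[0,0,-1]])
    for w in wps:
        d=R.T@(np.array(w[:3])-p)*1000; t=-np.degrees((w[3]-y0+np.pi)%(2*np.pi)-np.pi)
        print("shift",np.round(d,1),"turn",np.round(t,1))
E
python3 - <<'E'
from h import *
b=cams.snapshot("side")
q=lambda x,y,z:unproj(b,210+x/3,270+y/3,z)
for e in (((128,148),(228,118)),((300,224),(415,216))):
    P=[q(*k,0) for k in e]; d=P[1]-P[0]; print(P,np.hypot(*d[:2]),np.arctan2(-d[1],-d[0]))
go((.366,-.24,.2,1.57))
for n in ("scene","side"):
    s=cams.snapshot(n); print(n,-s["R"].T@s["t"])
save(b,"tb.png",(190,100,350,250),4)
E
```

```text
[array([ 3.22720979e-01, -2.56928560e-01,  1.11022302e-16]), array([ 0.40861501, -0.25174697,  0.        ])] 0.08605017568457524 -3.0813403166541695
[array([ 4.25538305e-01, -3.69311944e-01,  1.11022302e-16]), array([ 0.51034318, -0.38956626,  0.        ])] 0.08719005130869961 2.9071501479103348
shift [-426.7 -647.5    5.5] turn 69.7
scene [1.23559263 0.11549599 1.03462272]
side [ 0.16395282 -0.96696938  0.80418756]
```

View pics/tb.png

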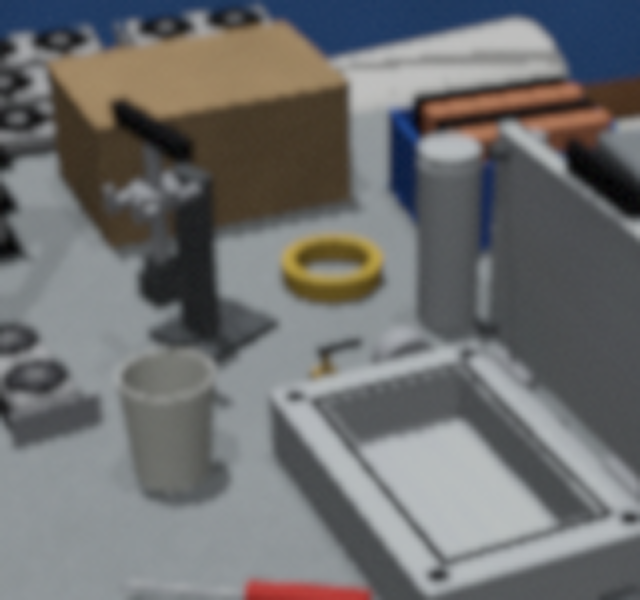

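Side crop: chamber open and empty, wrench on its hook, cup in front. Pictured, the coolers' long axes run along world x (about 87 mm measured), not y. I trust the picture.

step_arm:
  series:
    - [1,-427,-648,0,156]
    - [1,-427,-648,0,156]
    - [1,-427,-648,0,156]
    - [1,-427,-648,0,156]
    - [1,-427,-648,0,156]
    - [1,-427,-648,0,156]
    - [1,-427,-648,0,156]
    - [1,-427,-648,0,156]
    - [1,-427,-648,0,156]
    - [1,-427,-648,0,156]
    - [1,-427,-648,0,156]
    - [1,-427,-648,0,156]
    - [1,-427,-648,0,156]
    - [1,-427,-648,0,156]
    - [1,-427,-648,0,156]
    - [1,-427,-648,0,156]

```text
time: 3.95
tool_pos: [0.3661, -0.2407, 0.2055]
ee_rot: [-3.142, -0.0, 0.064]
wrist_force: [0.1, 0.3, 1.2]
width: 0.0939
```

```bash
python3 - <<'E'
from h import *
st()
w=cams.snapshot("wrist"); save(w,"w1.png"); print("cam",-w["R"].T@w["t"],w["R"],w["fov_y"]); show(w,["cooler0"])
np.savez("w1.npz",**{k:w[k] for k in w})
E
```

```text
time 3.95
joint_positions [-7.1130e-01 -1.6530e-01  1.6145e+00  1.0000e-04  1.6923e+00  7.9550e-01]
tool_pos [ 0.3661 -0.2407  0.2055]
ee_rot [-3.1415e+00 -1.0000e-04  6.4000e-02]
wrist_force [0.0875 0.3421 1.2466]
width 0.0939
cam [ 0.44279961 -0.23619324  0.38525109] [[ 6.37472315e-02 -9.97965669e-01 -9.01840103e-04]
 [-9.61438306e-01 -6.16561708e-02  2.68020337e-01]
 [-2.67530699e-01 -1.62184908e-02 -9.63412833e-01]] 70.45968261215282
cooler0 pin 0.97 [ 0.366 -0.242  0.017] [284. 191.]
cooler0 pin 0.72 [ 0.469 -0.364  0.014] [392. 112.]
```

View pics/w1.png

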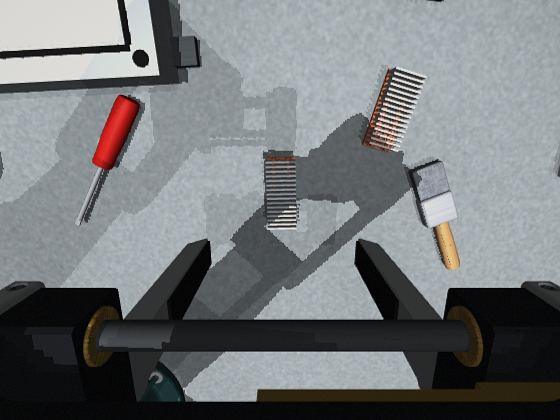

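Wrist picture: cooler A at (281,192), nearly aligned with the jaws. Cooler B at (394,108), tilted. The brush is at (437,210), close to B.

```bash
python3 - <<'E'
from h import *
w=dict(np.load("w1.npz",allow_pickle=True))
for C in ([(264,160),(296,160),(299,228),(268,230)],[(394,67),(427,77),(402,152),(372,146)]):
    P=np.array([unproj(w,*c,.03) for c in C]); print(P.round(4).tolist(),P.mean(0))
    for i,j in((0,3),(1,2)): d=P[i]-P[j]; print(np.hypot(*d[:2]),np.arctan2(d[1],d[0]))
go((.366,-.2415,.005,.05))
E
```

```text
[[0.4044, -0.2163, 0.03], [0.4068, -0.2541, 0.03], [0.3223, -0.2643, 0.03], [0.3171, -0.2254, 0.03]] [ 0.36264094 -0.24003872  0.03      ]
0.08775209022336133 0.10466752411904787
0.08513909176765255 0.12032928716505377
[[0.5141, -0.3534, 0.03], [0.5065, -0.3913, 0.03], [0.4241, -0.3777, 0.03], [0.4287, -0.3416, 0.03]] [ 0.46832631 -0.36599613  0.03      ]
0.08629582557776172 -0.13721773626854408
0.0835093645206097 -0.16314137173024787
shift [-2.000e-01  1.000e+00  2.005e+02] turn 0.8
```

step_arm:
  series:
    - [1,-2,1,60,-2]
    - [1,-2,1,120,-2]
    - [1,-2,1,170,-2]
    - [1,-2,1,198,-2]
    - [1,-2,1,199,-2]
    - [-1,-2,1,199,-2]
    - [-1,-2,1,199,-2]
    - [-1,-2,1,199,-2]
    - [-1,-2,1,199,-2]
    - [-1,-2,1,199,-2]
    - [-1,-2,1,160,-2]
    - [-1,-2,1,100,-2]
    - [-1,-2,1,60,-2]
    - [-1,-2,1,60,-2]

```text
time: 5.8
tool_pos: [0.3662, -0.2434, 0.1496]
ee_rot: [3.135, -0.006, 0.098]
wrist_force: [-0.2, -0.4, -0.3]
width: 0.0073
```

```bash
python3 - <<'E'
from h import *
st()
w=cams.snapshot("wrist"); show(w,["chamber","cooler0"])
s=cams.snapshot("scene"); show(s,["screw0_head","screw1_head","screw2_head","screw3_head"])
go((.5716,-.0067,.15,.112),(.5716,-.0067,.022,.112))
E
```

```text
time 5.8
joint_positions [-7.1580e-01 -1.5140e-01  1.7132e+00  1.0000e-04  1.5711e+00  7.5700e-01]
tool_pos [ 0.3662 -0.2434  0.1496]
ee_rot [ 3.1353 -0.0061  0.0981]
wrist_force [-0.1572 -0.4353 -0.2884]
width 0.0073
cooler0 pin 0.79 [ 0.368 -0.243  0.013] [282. 199.]
cooler0 pin 0.58 [ 0.466 -0.363  0.01 ] [407. 117.]
screw0_head pin 0.65 [0.683 0.18  0.237] [340. 247.]
screw1_head pin 0.54 [0.682 0.176 0.083] [332. 278.]
screw2_head pin 0.45 [ 0.708 -0.065  0.084] [243. 274.]
shift [ 229.9 -213.    -6. ] turn -0.8
shift [ 229.9 -213.   122. ] turn -0.8
```

Closing was too quick or the grip slipped, and the cooler still lies in place. I'll redo it with a longer close and check the width before lifting.

step_arm:
  series:
    - [1,0,0,0,0]
    - [1,0,0,0,0]
    - [1,0,0,0,0]
    - [1,0,0,0,0]
    - [1,0,0,0,0]
    - [1,0,0,60,0]
    - [1,0,0,120,0]
    - [1,0,0,144,0]
    - [1,0,0,144,0]
    - [-1,0,0,144,0]
    - [-1,0,0,144,0]
    - [-1,0,0,144,0]
    - [-1,0,0,144,0]
    - [-1,0,0,144,0]
    - [-1,0,0,144,0]
    - [-1,0,0,144,0]

```text
time: 8.2
tool_pos: [0.3641, -0.2412, 0.0014]
ee_rot: [-3.14, 0.0, 0.098]
wrist_force: [-0.1, 2.3, 0.8]
width: 0.0359
```

```bash
python3 - <<'E'
from h import *
st()
w=cams.snapshot("side"); save(w,"s2.png",(200,230,360,360),4)
E
```

```text
time 8.2
joint_positions [-7.1560e-01 -2.5200e-02  1.9084e+00  7.0000e-04  1.2595e+00  7.5700e-01]
tool_pos [ 0.3641 -0.2412  0.0014]
ee_rot [-3.1404e+00  2.0000e-04  9.7900e-02]
wrist_force [-0.0523  2.2855  0.8491]
width 0.0359
```

View pics/s2.png

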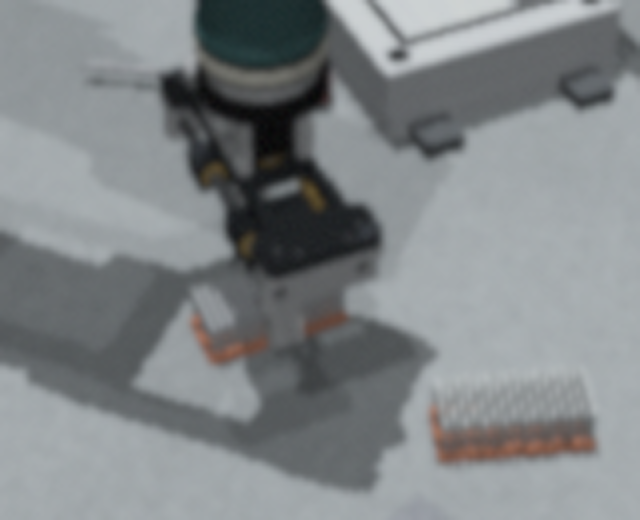

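step_arm:
  series:
    - [-1,0,0,-20,0]
    - [-1,0,0,-60,0]
    - [-1,0,0,-110,0]
    - [-1,0,0,-150,0]
    - [-1,0,0,-150,0]
    - [-1,0,0,-150,0]

```text
time: 9.0
tool_pos: [0.3633, -0.2412, 0.1495]
ee_rot: [-3.14, 0.002, 0.098]
wrist_force: [-0.3, -0.4, -3.0]
width: 0.0358
```

```bash
python3 - <<'E'
from h import *
st()
go((.5716,-.0067,.15,.112),(.5716,-.0067,.018,.112))
E
```

```text
time 9.0
joint_positions [-7.1590e-01 -1.5010e-01  1.7125e+00 -2.0000e-04  1.5823e+00  7.5700e-01]
tool_pos [ 0.3633 -0.2412  0.1495]
ee_rot [-3.1396e+00  2.2000e-03  9.7900e-02]
wrist_force [-0.2532 -0.3618 -2.958 ]
width 0.0358
shift [ 230.2 -213.    -0.5] turn -0.8
shift [ 230.2 -213.   131.5] turn -0.8
```

step_arm:
  series:
    - [-1,60,-55,0,-1]
    - [-1,120,-110,0,-1]
    - [-1,180,-165,0,-1]
    - [-1,230,-213,0,-1]
    - [-1,230,-213,0,-1]
    - [-1,230,-213,50,-1]
    - [-1,230,-213,100,-1]
    - [-1,230,-213,125,-1]
    - [-1,230,-213,132,-1]
    - [-1,230,-213,132,-1]
    - [0.25,230,-213,132,-1]
    - [0.25,230,-213,132,-1]
    - [0.25,230,-213,132,-1]
    - [0.25,230,-213,132,-1]
    - [0.25,230,-213,80,-1]
    - [0.25,230,-213,20,-1]
    - [0.25,230,-213,-10,-1]
    - [1,230,-213,-10,-1]

```text
time: 11.25
tool_pos: [0.5742, -0.0074, 0.1651]
ee_rot: [3.14, -0.007, 0.115]
wrist_force: [-0.1, 0.6, -0.6]
width: 0.0656
```

```bash
python3 - <<'E'
from h import *
st()
w=cams.snapshot("wrist"); save(w,"w2.png"); show(w,["cooler0","chamber"])
w=cams.snapshot("side"); show(w,["cooler0"])
go((.469,-.365,.16,-.18))
E
```

```text
time 11.25
joint_positions [-1.1170e-01  1.4630e-01  1.3853e+00  1.0000e-04  1.6025e+00  1.3437e+00]
tool_pos [ 0.5742 -0.0074  0.1651]
ee_rot [ 3.14   -0.0074  0.1154]
wrist_force [-0.107   0.6109 -0.5899]
width 0.0656
cooler0 pin 0.61 [ 0.576 -0.01   0.028] [285. 199.]
chamber pin 0.61 [ 0.561  0.045 -0.   ] [237. 202.]
cooler0 pin 0.8 [ 0.476 -0.365  0.015] [330. 333.]
cooler0 pin 0.69 [ 0.576 -0.009  0.025] [313. 232.]
cooler0 pin 0.57 [ 0.611 -0.363  0.014] [383. 319.]
shift [-142.4  343.8   -1.4] turn 16.9
```

View pics/w2.png

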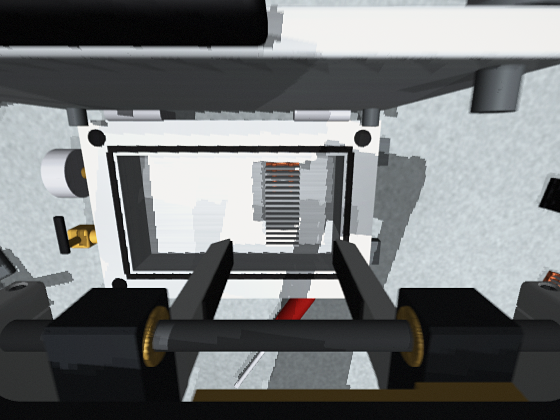

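Picture: cooler A lies flat on the chamber floor at (281,205), on the right side. Now for cooler B.

step_arm:
  series:
    - [0.5,-35,86,0,4]
    - [0.5,-70,172,0,8]
    - [0.5,-105,258,0,12]
    - [0.5,-140,344,0,17]
    - [0.5,-140,344,0,17]
    - [0.5,-140,344,0,17]
    - [0.5,-140,344,0,17]
    - [0.5,-140,344,0,17]
    - [0.5,-140,344,0,17]

```text
time: 12.62
tool_pos: [0.4732, -0.3635, 0.1609]
ee_rot: [-3.141, 0.001, -0.179]
wrist_force: [-0.4, -0.2, 0.3]
width: 0.0704
```

```bash
python3 - <<'E'
from h import *
st()
w=cams.snapshot("wrist"); save(w,"w3.png"); show(w,["cooler0"]); np.savez("w3.npz",**{k:w[k] for k in w})
# silhouette by colour/edges: rough
w2=proj(w,[[.47,-.365,.03]]);print(w2)
E
```

```text
time 12.625
joint_positions [-7.5020e-01  2.0420e-01  1.3269e+00  5.0000e-04  1.6118e+00  9.9990e-01]
tool_pos [ 0.4732 -0.3635  0.1609]
ee_rot [-3.1405e+00  8.0000e-04 -1.7930e-01]
wrist_force [-0.3533 -0.1755  0.3018]
width 0.0704
cooler0 pin 0.97 [ 0.614 -0.361  0.016] [255.  64.]
cooler0 pin 0.73 [ 0.47  -0.366  0.012] [285. 201.]
[[284.25571052 204.23972244]]
```

View pics/w3.png

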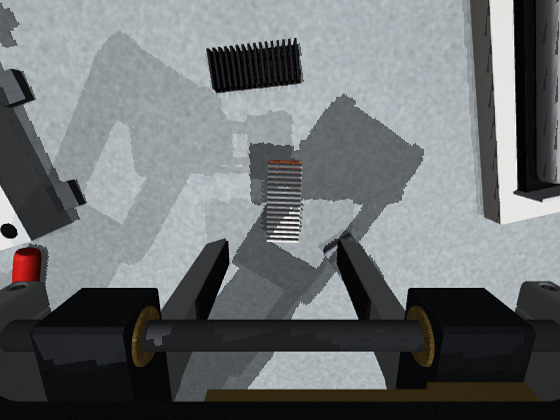

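Cooler B at (284,200) sits between the jaws and is aligned. The black look-alike at (255,64) stays.

step_arm:
  series:
    - [0.5,-3,1,60,0]
    - [0.5,-3,1,120,0]
    - [0.5,-3,1,158,0]
    - [0.5,-3,1,158,0]
    - [-1,-3,1,158,0]
    - [-1,-3,1,158,0]
    - [-1,-3,1,158,0]
    - [-1,-3,1,158,0]
    - [-1,-3,1,158,0]
    - [-1,-3,1,158,0]
    - [-1,-3,1,158,0]
    - [-1,-3,1,140,0]
    - [-1,-3,1,80,0]
    - [-1,-3,1,20,0]
    - [-1,-3,1,5,0]
    - [-1,-3,1,5,0]
    - [-1,-3,1,5,0]

```text
time: 14.85
tool_pos: [0.4684, -0.3645, 0.153]
ee_rot: [-3.139, 0.005, -0.181]
wrist_force: [0.1, -0.1, -2.7]
width: 0.0356
```

```bash
python3 - <<'E'
from h import *
st()
go((.5604,.0927,.155,.112),(.5604,.0927,.0185,.112))
E
```

```text
time 14.85
joint_positions [-7.5670e-01  2.0350e-01  1.3432e+00 -1.0000e-04  1.6006e+00  9.9550e-01]
tool_pos [ 0.4684 -0.3645  0.153 ]
ee_rot [-3.1386  0.005  -0.1814]
wrist_force [ 0.1208 -0.1397 -2.6919]
width 0.0356
shift [   8.  -466.3   -2. ] turn -16.8
shift [   8.  -466.3  134.5] turn -16.8
```

step_arm:
  series:
    - [-1,1,-58,0,-2]
    - [-1,2,-116,0,-5]
    - [-1,3,-175,0,-7]
    - [-1,4,-233,0,-9]
    - [-1,5,-292,0,-11]
    - [-1,6,-350,0,-13]
    - [-1,7,-408,0,-15]
    - [-1,8,-466,0,-17]
    - [-1,8,-466,0,-17]
    - [-1,8,-466,0,-17]
    - [-1,8,-466,50,-17]
    - [-1,8,-466,100,-17]
    - [-1,8,-466,136,-17]
    - [-1,8,-466,136,-17]
    - [0.25,8,-466,136,-17]
    - [0.25,8,-466,136,-17]
    - [0.25,8,-466,136,-17]
    - [0.25,8,-466,136,-17]
    - [0.25,8,-466,80,-17]
    - [0.25,8,-466,20,-17]

```text
time: 17.35
tool_pos: [0.5606, 0.0915, 0.1367]
ee_rot: [-3.141, 0.003, 0.116]
wrist_force: [0.1, 0.2, -0.3]
width: 0.0586
```

step_arm:
  series:
    - [-1,-60,50,-50,0]
    - [-1,-120,50,-100,0]
    - [-1,-120,50,-130,0]
    - [-1,-120,50,-130,0]
    - [-1,-120,50,-130,0]

```text
time: 17.98
tool_pos: [0.4482, 0.028, 0.2665]
ee_rot: [3.142, -0.001, 0.116]
wrist_force: [0.1, 0.5, -0.5]
width: 0.012
```

```bash
python3 - <<'E'
from h import *
st()
w=cams.snapshot("wrist"); save(w,"w4.png"); show(w,["cooler0","chamber","lid_tab"])
np.savez("w4.npz",**{k:w[k] for k in w})
s=cams.snapshot("scene"); show(s,["lid_tab","cooler0"])
E
```

```text
time 17.975
joint_positions [-6.4100e-02 -1.4370e-01  1.4761e+00  2.0000e-04  1.8082e+00  1.3912e+00]
tool_pos [0.4482 0.028  0.2665]
ee_rot [ 3.1416e+00 -1.1000e-03  1.1550e-01]
wrist_force [ 0.0627  0.4514 -0.5028]
width 0.012
cooler0 pin 0.88 [ 0.592 -0.033  0.029] [342.  80.]
cooler0 pin 0.72 [0.559 0.089 0.027] [247.  96.]
chamber pin 0.91 [0.562 0.045 0.001] [280. 100.]
lid_tab pin 0.88 [0.678 0.052 0.26 ] [289. 233.]
lid_tab pin 0.69 [ 0.707 -0.067  0.232] [238. 243.]
cooler0 pin 0.73 [ 0.616 -0.365  0.014] [155. 246.]
```

View pics/w4.png

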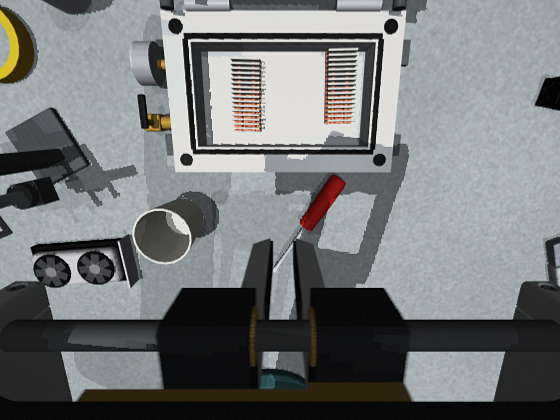

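Both coolers are inside, at (247,96) and (340,87). The right one was knocked and now lies against the far and right walls. I'll check that it lies flat, and fit the chamber pose from the four screw holes at (175,26), (398,28), (186,160), (379,159).

```bash
python3 - <<'E'
from h import *
from scipy.optimize import least_squares
w=dict(np.load("w4.npz",allow_pickle=True))
im=w["pixels"]; 
H=[]
for (u,v) in [(175,26),(398,28),(186,160),(379,159)]:
    g=im[v-10:v+11,u-10:u+11].mean(2); m=(g<70).astype(np.uint8)
    n,l,s,c=cv2.connectedComponentsWithStats(m); k=1+np.argmax(s[1:,4]); H.append((c[k][0]+u-10,c[k][1]+v-10)); print(s[k],H[-1])
H=np.array(H)
L=np.array([[76,124],[76,-124],[-76,124],[-76,-124]])/1e3
def W(p,P,z): c,s=np.cos(p[2]),np.sin(p[2]); return np.c_[p[0]+c*P[:,0]-s*P[:,1],p[1]+s*P[:,0]+c*P[:,1],np.full(len(P),z)]
r=least_squares(lambda p:(proj(w,W(p,L,.06))-H).ravel(),[.565,.043,.11]); print(r.x,r.fun.round(2))
print([ (unproj(w,*h,.06)).round(4).tolist() for h in H])
save(w,"w4c.png",(160,0,420,180),3)
E
```

```text
[  4   3  14  15 163] (np.float64(175.03680981595093), np.float64(25.668711656441715))
[  0   1  10  15 126] (np.float64(391.95238095238096), np.float64(25.753968253968253))
[  4   4  13  11 111] (np.float64(186.1081081081081), np.float64(159.12612612612614))
[  4   5  13  12 119] (np.float64(378.97478991596637), np.float64(159.36974789915968))
[0.56140645 0.04055963 0.11292346] [ 0.41 -0.17 -0.98  0.26  0.42 -0.25  0.22 -0.02]
[[0.6227, 0.1728, 0.06], [0.6513, -0.0752, 0.06], [0.4715, 0.1557, 0.06], [0.4998, -0.0909, 0.06]]
```

View pics/w4c.png

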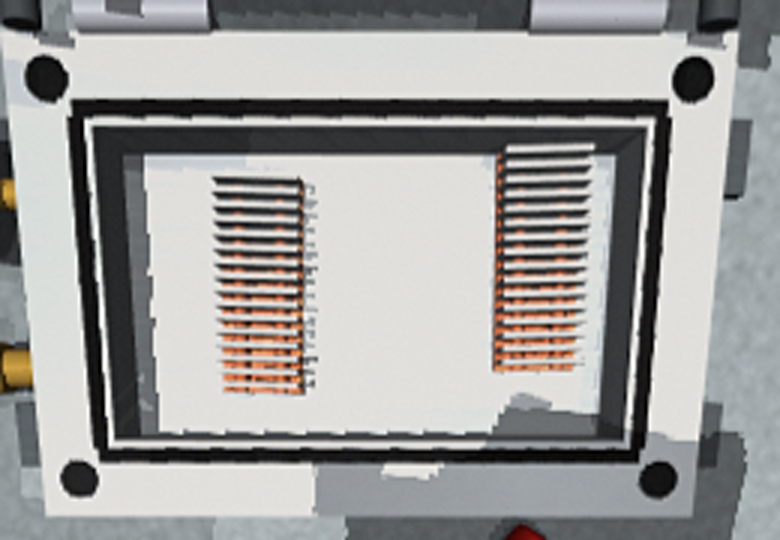

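Enlarged: both coolers lie flat inside the cavity. Next I close the lid, starting by going over and behind the tab with closed fingers.

step_arm:
  series:
    - [-1,0,0,-45,0]
    - [-1,60,0,-45,0]
    - [-1,120,0,-45,0]
    - [-1,180,0,-45,0]
    - [-1,230,0,-45,0]
    - [-1,255,0,-45,0]
    - [-1,255,0,-45,0]
    - [-1,255,0,-45,0]
    - [-1,255,0,10,0]
    - [-1,255,0,10,0]
    - [-1,255,0,10,0]

```text
time: 19.7
tool_pos: [0.7016, 0.0572, 0.2596]
ee_rot: [3.141, -0.004, 0.115]
wrist_force: [-0.1, 0.1, 1.5]
width: 0.0004
```

```bash
python3 - <<'E'
from h import *
st()
s=cams.snapshot("side"); save(s,"s5.png",(200,60,480,270),2.8);show(s,["lid_tab"])
E
```

```text
time 19.7
joint_positions [8.0000e-04 4.4460e-01 8.2460e-01 1.0000e-04 1.8686e+00 1.4563e+00]
tool_pos [0.7016 0.0572 0.2596]
ee_rot [ 3.1412 -0.0038  0.1153]
wrist_force [-0.1373  0.1098  1.4763]
width 0.0004
lid_tab pin 0.97 [0.679 0.053 0.261] [342. 145.]
lid_tab pin 0.36 [0.374 0.178 0.001] [232. 217.]
```

View pics/s5.png

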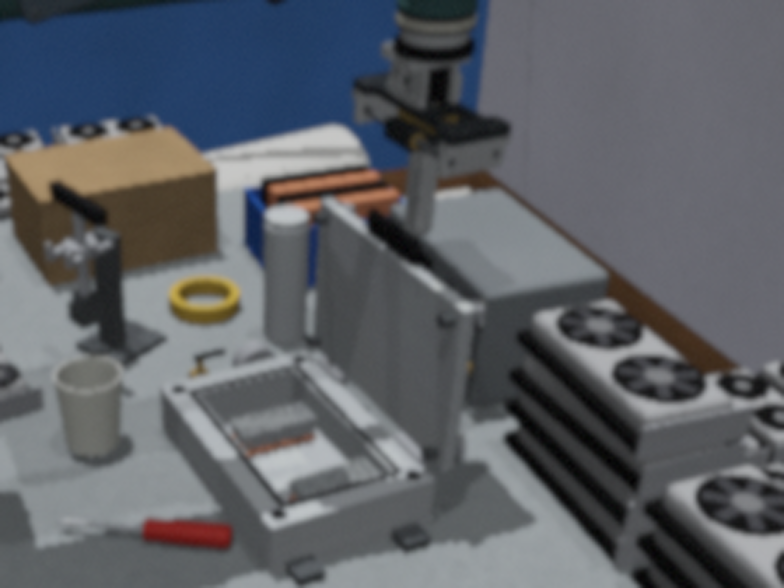

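Fingers are behind the tab (420,210). Pulling along the arc.

step_arm:
  series:
    - [-1,-20,0,0,0]
    - [-1,-37,0,-1,0]
    - [-1,-55,0,0,0]
    - [-1,-71,0,2,0]
    - [-1,-88,0,7,0]
    - [-1,-105,0,12,0]
    - [-1,-121,0,19,0]
    - [-1,-135,0,27,0]
    - [-1,-149,0,36,0]
    - [-1,-161,0,45,0]
    - [-1,-181,0,64,0]
    - [-1,-198,0,85,0]
    - [-1,-211,0,109,0]
    - [-1,-222,0,135,0]
    - [-1,-228,0,158,0]
    - [-1,-230,0,172,0]
    - [-1,-231,0,180,0]
    - [-1,-231,0,184,0]
    - [-1,-231,0,186,0]
    - [-1,-231,0,187,0]

```text
time: 22.3
tool_pos: [0.4736, 0.0306, 0.0759]
ee_rot: [3.141, -0.004, 0.116]
wrist_force: [-10.7, -0.3, 26.1]
width: 0.0006
```

```bash
python3 - <<'E'
from h import *
st()
s=cams.snapshot("side"); show(s,["lid_tab"])
s=cams.snapshot("scene"); show(s,["lid_tab"])
E
```

```text
time 22.3
joint_positions [-5.4900e-02 -2.0300e-02  1.7426e+00 -3.0000e-04  1.4152e+00  1.4003e+00]
tool_pos [0.4736 0.0306 0.0759]
ee_rot [ 3.1406 -0.004   0.1157]
wrist_force [-10.7474  -0.251   26.0572]
width 0.0006
lid_tab pin 0.79 [0.461 0.025 0.073] [272. 219.]
lid_tab pin 0.61 [0.457 0.027 0.072] [289. 210.]
```

step_arm:
  series:
    - [-1,0,0,-50,0]
    - [-1,0,0,-100,0]
    - [-1,-10,0,-150,0]
    - [-1,-10,0,-190,0]
    - [-1,-10,0,-190,0]
    - [-1,-10,0,-190,0]

```text
time: 23.25
tool_pos: [0.4621, 0.0296, 0.2589]
ee_rot: [-3.141, 0.0, 0.115]
wrist_force: [0.7, -0.6, -1.5]
width: 0.0002
```

```bash
python3 - <<'E'
from h import *
st()
w=cams.snapshot("wrist"); save(w,"w6.png"); np.savez("w6.npz",**{k:w[k] for k in w})
show(w,["screw%d_head"%i for i in range(4)]+["wrench","hook_rest","hook","wrench_collar"])
C=np.array([.562,.041]);t=.113;c,s=np.cos(t),np.sin(t)
for i,(x,y) in enumerate([(-.076,.124),(.076,.124),(.076,-.124),(-.076,-.124)]):
    X=[C[0]+c*x-s*y,C[1]+s*x+c*y,.096]; print(i,np.round(X,4),proj(w,X)[0].round(1))
E
```

```text
time 23.25
joint_positions [-5.8800e-02 -1.1170e-01  1.4625e+00  1.0000e-04  1.7911e+00  1.3966e+00]
tool_pos [0.4621 0.0296 0.2589]
ee_rot [-3.1414e+00  3.0000e-04  1.1550e-01]
wrist_force [ 0.7209 -0.6357 -1.5212]
width 0.0002
screw0_head pin 0.97 [0.471 0.159 0.092] [174. 175.]
screw1_head pin 0.69 [0.62  0.172 0.092] [164.  30.]
screw2_head pin 0.62 [ 0.653 -0.072  0.092] [401.  26.]
screw3_head pin 0.81 [ 0.499 -0.096  0.091] [393. 175.]
wrench pin 0.62 [0.411 0.348 0.06 ] [ 37. 199.]
hook pin 0.66 [0.444 0.365 0.   ] [ 55. 167.]
0 [0.4725 0.1556 0.096 ] [175.4 174.1]
1 [0.6235 0.1728 0.096 ] [161.4  25.8]
2 [ 0.6515 -0.0736  0.096 ] [404.4  26.3]
3 [ 0.5005 -0.0908  0.096 ] [389.7 174.6]
```

View pics/w6.png

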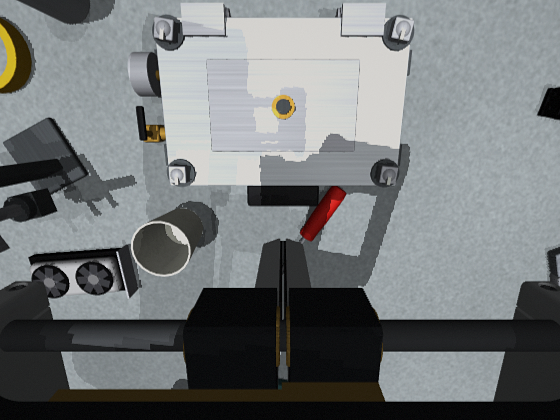

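Picture: lid shut (the TCP measured 0.0759 on the plate, which fits). Screw domes are at about (179,173), (165,28), (402,28), (387,174), the wrench is at the left edge. Enlarging the four screws.

```bash
python3 - <<'E'
from h import *
w=dict(np.load("w6.npz",allow_pickle=True)); im=w["pixels"][:,:,::-1]
T=[]
for u,v in [(165,28),(402,28),(179,174),(387,174)]:
    T.append(cv2.resize(im[v-22:v+23,u-30:u+30],None,fx=6,fy=6,interpolation=cv2.INTER_CUBIC))
cv2.imwrite("pics/scr.png",np.vstack([np.hstack(T[:2]),np.hstack(T[2:])]))
b=cams.snapshot("side"); a=cams.snapshot("scene")
e=[unproj(b,219.5,125.75,.227),unproj(b,237,137,.227)];print(e,np.arctan2(*(e[1]-e[0])[1::-1]))
e=[unproj(a,387,185,.227),unproj(a,423,179,.227)];print(e,np.arctan2(*(e[1]-e[0])[1::-1]))
show(a,["wrench","hook_rest","hook"]);show(b,["wrench","hook_rest","hook"])
go((.38,.325,.26,.115))
E
```

```text
[array([0.39233323, 0.37910457, 0.227     ]), array([0.42624591, 0.27486301, 0.227     ])] -1.2562679152497602
[array([0.44939162, 0.2953325 , 0.227     ]), array([0.40948202, 0.39581712, 0.227     ])] 1.9488617650476523
wrench pin 0.86 [0.412 0.342 0.058] [391. 215.]
hook_rest pin 0.79 [0.412 0.345 0.163] [399. 193.]
hook pin 0.92 [ 0.444  0.363 -0.001] [393. 235.]
hook pin 0.52 [0.623 0.17  0.094] [332. 257.]
wrench pin 0.77 [0.411 0.343 0.053] [231. 176.]
wrench pin 0.28 [ 0.565  0.039 -0.002] [304. 230.]
wrench pin 0.19 [ 0.342 -0.446 -0.004] [286. 385.]
hook_rest pin 0.7 [ 0.587  0.432 -0.002] [272. 170.]
hook_rest pin 0.65 [0.406 0.347 0.161] [227. 147.]
hook pin 0.85 [ 0.448  0.363 -0.002] [241. 185.]
shift [ -47.5 -302.9   -0.5] turn 0.0
```

View pics/scr.png

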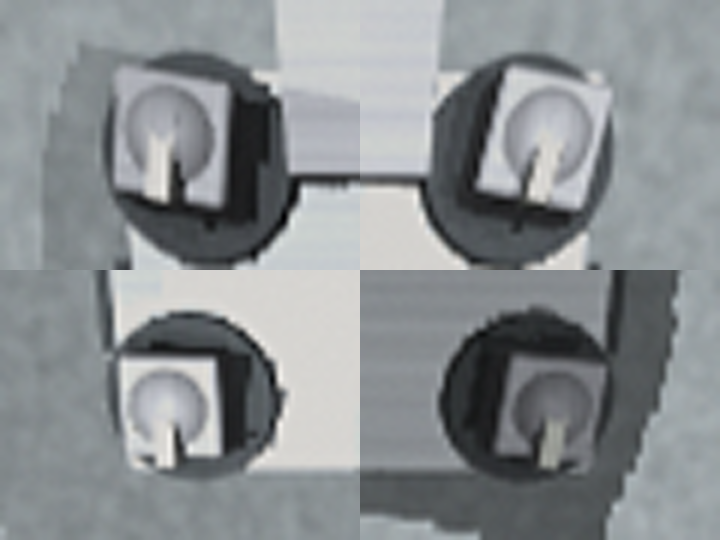

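```bash
python3 - <<'E'
from h import *
from scipy.optimize import least_squares
w=dict(np.load("w6.npz",allow_pickle=True))
o={1:(165-30,28-22,0,0),2:(402-30,6,360,0),0:(149,152,0,270),3:(357,152,360,270)}
K={1:[(118,62),(232,85),(222,210),(112,190)],2:[(507,65),(612,95),(577,212),(472,185)],0:[(118,352),(213,352),(222,455),(130,462)],3:[(510,352),(607,362),(592,470),(497,455)]}
D={1:(168,120,157,198),2:(546,123,540,205),0:(168,402,168,465),3:(554,400,547,467)}
C={}
for i in K:
    a,b,p,q=o[i]; P=np.array([unproj(w,a+(x-p+.5)/6-.5,b+(y-q+.5)/6-.5,.092) for x,y in K[i]])[:,:2]
    C[i]=P.mean(0); e=[P[0]-P[3],P[1]-P[2]]; g=[P[0]-P[1],P[3]-P[2]]
    an=[np.arctan2(v[1],v[0]) for v in e]+[np.arctan2(v[1],v[0])-np.pi/2 for v in g]
    x1,y1,x2,y2=D[i]; S=[unproj(w,a+(x-p+.5)/6-.5,b+(y-q+.5)/6-.5,z)[:2] for x,y,z in((x1,y1,.096),(x2,y2,.093))]; v=S[0]-S[1]
    print(i,C[i].round(4),"side",[round(np.hypot(*v),4) for v in e+g],"screw angle",(.113-np.array(an)).round(3),"stripe",round(.113-np.arctan2(v[1],v[0]),3))
L={0:(-.076,.124),1:(.076,.124),2:(.076,-.124),3:(-.076,-.124)}
def W(p,x,y): c,s=np.cos(p[2]),np.sin(p[2]); return np.array([p[0]+c*x-s*y,p[1]+s*x+c*y])
r=least_squares(lambda p:np.concatenate([W(p,*L[i])-C[i] for i in L]),[.56,.04,.11]); print(r.x.round(4),(r.fun*1e3).round(1))
E
```

```text
1 [0.6222 0.1726] side [np.float64(0.0198), np.float64(0.0195), np.float64(0.0194), np.float64(0.0191)] screw angle [0.165 0.185 0.177 0.162] stripe 0.366
2 [ 0.6502 -0.0729] side [np.float64(0.0188), np.float64(0.0184), np.float64(0.019), np.float64(0.0191)] screw angle [0.223 0.215 0.238 0.219] stripe -0.12
0 [0.4718 0.1551] side [np.float64(0.0216), np.float64(0.0202), np.float64(0.0184), np.float64(0.0183)] screw angle [-0.009 -0.001 -0.002 -0.079] stripe 0.172
3 [ 0.4995 -0.091 ] side [np.float64(0.0202), np.float64(0.0212), np.float64(0.0191), np.float64(0.0192)] screw angle [0.035 0.033 0.099 0.154] stripe -0.073
[0.5609 0.0409 0.114 ] [-0.5  0.4  0.1  0.2  0.3 -0.7  0.1  0.1]
```

step_arm:
  series:
    - [1,-12,-60,0,0]
    - [1,-24,-120,0,0]
    - [1,-36,-180,0,0]
    - [1,-48,-240,0,0]
    - [1,-48,-295,-20,0]
    - [1,-58,-310,-20,0]
    - [1,-58,-310,-20,0]
    - [1,-58,-310,-20,0]
    - [1,-58,-310,-20,0]

```text
time: 25.22
tool_pos: [0.3692, 0.3295, 0.2793]
ee_rot: [3.141, 0.0, 0.113]
wrist_force: [0.1, 0.3, 0.1]
width: 0.0872
```

```bash
python3 - <<'E'
from h import *
st()
w=cams.snapshot("wrist"); save(w,"w7.png",(100,0,460,260),2.2); np.savez("w7.npz",**{k:w[k] for k in w})
show(w,["wrench","wrench_collar","hook_rest","hook"])
print(proj(w,[[.41,.343,.227],[.41,.343,.16]]))
E
```

```text
time 25.225
joint_positions [ 6.1410e-01 -3.8600e-02  1.3544e+00 -3.0000e-04  1.8261e+00  2.0717e+00]
tool_pos [0.3692 0.3295 0.2793]
ee_rot [3.1412e+00 1.0000e-04 1.1310e-01]
wrist_force [0.1492 0.2646 0.1052]
width 0.0872
wrench pin 0.59 [0.411 0.343 0.06 ] [276. 154.]
wrench_collar pin 0.59 [0.408 0.342 0.158] [274. 165.]
hook pin 0.7 [0.444 0.366 0.002] [263. 126.]
hook pin 0.38 [ 0.562  0.045 -0.002] [498.  67.]
[[271.02732454 173.57993739]
 [273.55858802 163.56847397]]
```

View pics/w7.png

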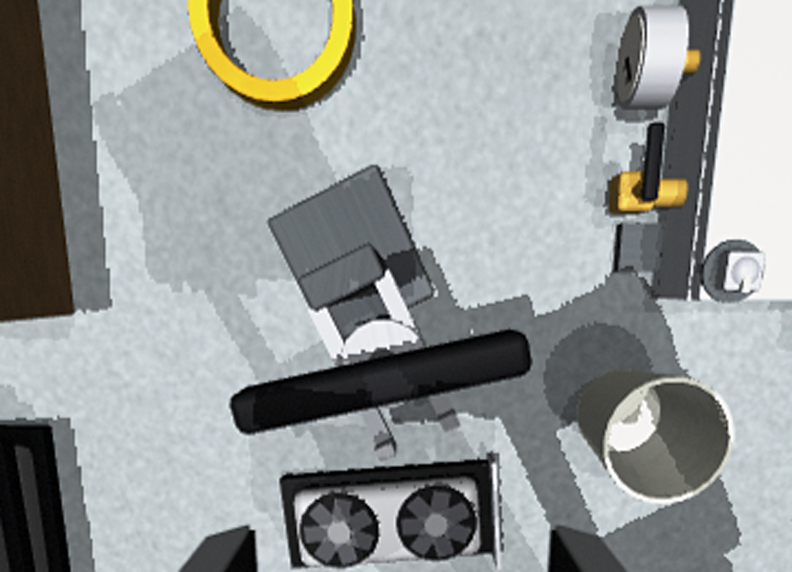

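Picture: the T-bar runs from crop (238,412) to (525,350), collar and prongs below it. The hook stand is behind it at (350,240). Measuring the bar.

```bash
python3 - <<'E'
from h import *
w=dict(np.load("w7.npz",allow_pickle=True)); g=w["pixels"].max(2)
m=np.zeros_like(g); m[130:215,195:350]=(g[130:215,195:350]<45)
n,l,s,c=cv2.connectedComponentsWithStats(m.astype(np.uint8)); k=1+np.argmax(s[1:,4]); print(s[k])
r=cv2.minAreaRect(np.argwhere(l==k)[:,::-1].astype(np.float32)); B=cv2.boxPoints(r); print(r)
P=np.array([unproj(w,*b,.222)[:2] for b in B]); print(P.round(4),P.mean(0))
for i in range(2): d=P[i+1]-P[i]; print(np.hypot(*d),np.arctan2(d[1],d[0]))
M=P.mean(0)
go((M[0],M[1],.28,1.894))
E
```

```text
[ 205  150  136   47 2725]
((272.7109069824219, 172.8766632080078), (21.888612747192383, 137.51199340820312), 78.11134338378906)
[[0.4009 0.397 ]
 [0.4351 0.2933]
 [0.4189 0.2871]
 [0.3837 0.3926]] [0.40964092 0.34247981]
0.10910299386535999 -1.2521937760394837
0.017316637580565297 -2.770266702616676
shift [41.8 -7.5 -0.5] turn -102.0
```

step_arm:
  series:
    - [1,42,-7.5,0,-10]
    - [1,42,-7.5,0,-20]
    - [1,42,-7.5,0,-30]
    - [1,42,-7.5,0,-40]
    - [1,42,-7.5,0,-50]
    - [1,42,-7.5,0,-60]
    - [1,42,-7.5,0,-70]
    - [1,42,-7.5,0,-80]
    - [1,42,-7.5,0,-90]
    - [1,42,-7.5,0,-101.8]
    - [1,42,-7.5,0,-101.8]
    - [1,42,-7.5,30,-101.8]
    - [1,42,-7.5,60,-101.8]
    - [1,42,-7.5,82,-101.8]
    - [1,42,-7.5,82,-101.8]
    - [1,42,-7.5,82,-101.8]

```text
time: 27.48
tool_pos: [0.41, 0.3433, 0.1986]
ee_rot: [3.14, -0.001, 1.891]
wrist_force: [0.2, -0.7, -0.6]
width: 0.0937
```

```bash
python3 - <<'E'
from h import *
st(); go((.4096,.3425,.197,1.889))
E
```

```text
time 27.475
joint_positions [5.9100e-01 5.3400e-02 1.4202e+00 1.0000e-04 1.6663e+00 2.7080e-01]
tool_pos [0.41   0.3433 0.1986]
ee_rot [ 3.1399e+00 -5.0000e-04  1.8910e+00]
wrist_force [ 0.221  -0.6519 -0.6101]
width 0.0937
shift [-0.7 -0.7  1.6] turn 0.1
```

step_arm:
  series:
    - [-1,0,0,0,0]
    - [-1,0,0,0,0]
    - [-1,0,0,0,0]
    - [-1,0,0,0,0]
    - [-1,0,0,0,0]
    - [-1,0,0,0,0]
    - [-1,0,0,0,0]
    - [-1,0,0,0,0]
    - [-1,0,0,0,0]
    - [-1,0,0,0,0]
    - [-1,0,0,-10,0]
    - [-1,0,0,-22,0]
    - [-1,0,0,-22,0]
    - [-1,0,0,-22,0]

```text
time: 29.22
tool_pos: [0.4095, 0.3431, 0.2194]
ee_rot: [-3.141, -0.0, 1.892]
wrist_force: [-0.6, 0.3, -3.4]
width: 0.016
```

```bash
python3 - <<'E'
from h import *
st()
a=cams.snapshot("scene"); show(a,["wrench_collar","wrench","hook_rest"])
b=cams.snapshot("side"); show(b,["wrench_collar","wrench"])
u=np.array([-np.cos(.55),-np.sin(.55)]);p=robot.get_obs()["tool_pos"]
go((p[0]+.08*u[0],p[1]+.08*u[1],.225,1.889))
E
```

```text
time 29.225
joint_positions [5.912e-01 4.980e-02 1.383e+00 1.000e-04 1.709e+00 2.698e-01]
tool_pos [0.4095 0.3431 0.2194]
ee_rot [-3.1414 -0.      1.8922]
wrist_force [-0.5815  0.3176 -3.4404]
width 0.016
wrench_collar pin 0.95 [0.408 0.341 0.179] [399. 188.]
wrench_collar pin 0.5 [ 0.388 -0.012 -0.008] [280. 208.]
wrench pin 0.86 [0.408 0.339 0.079] [391. 209.]
wrench pin 0.36 [0.625 0.168 0.09 ] [331. 259.]
wrench_collar pin 0.58 [0.408 0.343 0.181] [228. 142.]
wrench pin 0.65 [0.41  0.344 0.075] [230. 171.]
wrench pin 0.49 [ 0.448  0.367 -0.002] [241. 185.]
shift [-18.1 -77.9  -5.8] turn 0.2
```

step_arm:
  series:
    - [-1,-6,-26,-3,0]
    - [-1,-12,-52,-3,0]
    - [-1,-18,-78,-6,0]
    - [-1,-18,-78,-45,0]
    - [-1,-18,-78,-45,0]
    - [-1,-18,-78,-45,0]

```text
time: 30.32
tool_pos: [0.3414, 0.3014, 0.264]
ee_rot: [3.141, -0.0, 1.892]
wrist_force: [-0.7, 0.3, -4.4]
width: 0.0156
```

```bash
cat >> h.py <<'E'
CH=(.5609,.0409,.114); LS={0:(-.076,.124),1:(.076,.124),2:(.076,-.124),3:(-.076,-.124)}
def scr(i,off=(0,0)):
    c,s=np.cos(CH[2]),np.sin(CH[2]); x,y=LS[i]; return np.array([CH[0]+c*x-s*y+off[0],CH[1]+s*x+c*y+off[1]])
E
python3 - <<'E'
from h import *
st(); go((*scr(0),.26,1.665)); print(scr(0))
E
```

```text
time 30.325
joint_positions [ 0.5987 -0.1289  1.468   0.      1.8024  0.2773]
tool_pos [0.3414 0.3014 0.264 ]
ee_rot [ 3.1415e+00 -1.0000e-04  1.8922e+00]
wrist_force [-0.7005  0.2822 -4.4375]
width 0.0156
shift [-179.5   77.1    4. ] turn 13.0
[0.47128791 0.15544987]
```

step_arm:
  series:
    - [-1,-50,21,0,4]
    - [-1,-100,43,0,8]
    - [-1,-150,64,0,12]
    - [-1,-179.5,77,0,13]
    - [-1,-179.5,77,0,13]
    - [-1,-179.5,77,0,13]
    - [-1,-179.5,77,0,13]

```text
time: 31.2
tool_pos: [0.4704, 0.1562, 0.2641]
ee_rot: [-3.141, -0.0, 1.667]
wrist_force: [-0.6, 0.3, -4.5]
width: 0.0159
```

```bash
python3 - <<'E'
from h import *
st()
w=cams.snapshot("wrist"); np.savez("w8.npz",**{k:w[k] for k in w}); save(w,"w8.png",(120,60,440,300),2.4)
show(w,["wrench","wrench_collar","screw0_head"])
p=robot.get_obs()["tool_pos"]; print(proj(w,[[p[0],p[1],.126],[p[0],p[1],.226],[*scr(0),.092]]))
s=cams.snapshot("side"); show(s,["wrench","wrench_collar","screw0_head"]); save(s,"s8.png",(220,110,340,230),5)
s=cams.snapshot("scene"); show(s,["wrench","wrench_collar","screw0_head"]);save(s,"a8.png",(290,180,410,300),5)
cv2.imwrite("pics/m8.png",np.vstack([cv2.resize(cv2.imread("pics/w8.png"),None,fx=.999,fy=.55) if 0 else cv2.resize(cv2.imread("pics/w8.png"),(400,300)),np.zeros((1,400,3),np.uint8)]) if 0 else np.hstack([cv2.resize(cv2.imread("pics/s8.png"),(400,400)),cv2.resize(cv2.imread("pics/a8.png"),(400,400))]))
E
```

```text
time 31.2
joint_positions [ 2.0580e-01 -3.7900e-02  1.3836e+00  4.0000e-04  1.7967e+00  1.0990e-01]
tool_pos [0.4704 0.1562 0.2641]
ee_rot [-3.1408e+00 -3.0000e-04  1.6668e+00]
wrist_force [-0.5531  0.3116 -4.5332]
width 0.0159
wrench pin 0.42 [ 0.564  0.044 -0.004] [334. 254.]
[[283.96857572 201.28074888]
 [284.36071546 231.87152192]
 [284.38175337 195.09162455]]
wrench pin 0.77 [0.471 0.162 0.121] [262. 181.]
wrench_collar pin 0.81 [0.47  0.16  0.227] [261. 151.]
screw0_head pin 0.69 [0.623 0.173 0.096] [307. 179.]
screw0_head pin 0.53 [0.474 0.159 0.092] [263. 190.]
wrench pin 0.82 [0.472 0.164 0.126] [335. 208.]
wrench_collar pin 0.68 [0.47  0.159 0.225] [337. 185.]
screw0_head pin 0.39 [0.472 0.156 0.093] [331. 215.]
```

View pics/w8.png

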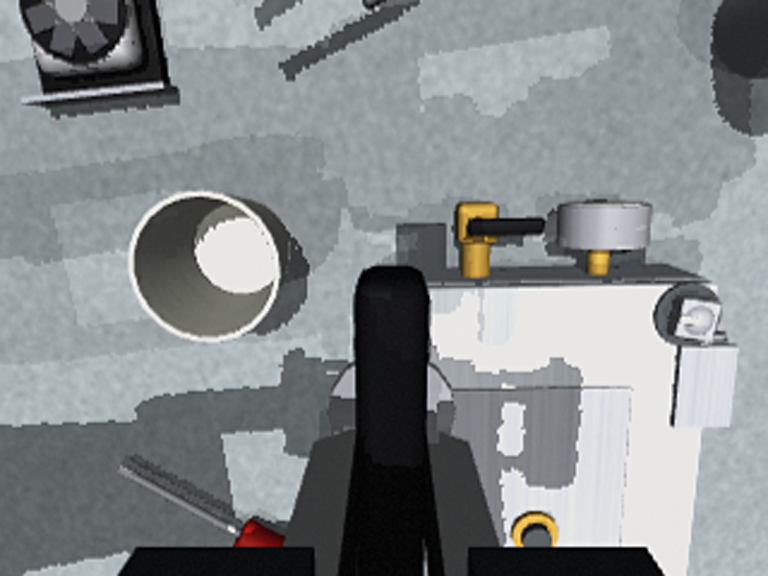

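The T-bar hides the socket from the wrist. The networks put the mouth about 5 mm further +y than the TCP, so I check with the outer views.

View pics/m8.png

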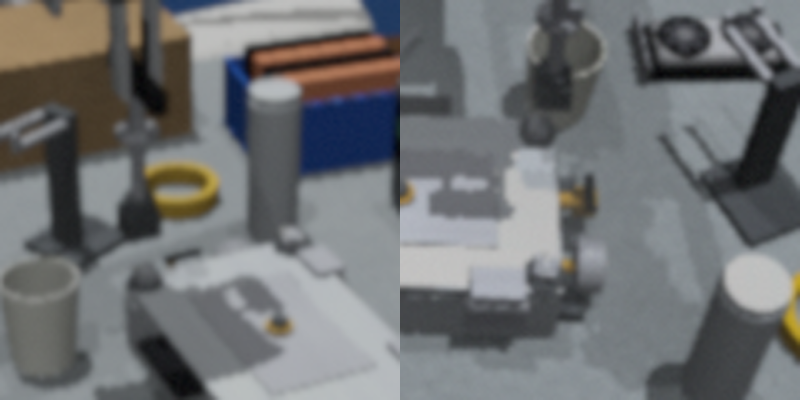

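```bash
python3 - <<'E'
from h import *
p=robot.get_obs()["tool_pos"]
for n,o in(("side",(220,110)),("scene",(290,180))):
    s=cams.snapshot(n); cv2.imwrite("pics/%s9.png"%n,s["pixels"][:,:,::-1])
    for d in((0,0),(0,.005),(.005,0)):
        P=proj(s,[[p[0]+d[0],p[1]+d[1],z] for z in(.126,.146,.176,.229)]); print(n,d,P.round(1).tolist())
    print("screw0",proj(s,[*scr(0),.092]).round(1))
    im=s["pixels"].astype(int)
    rows=(range(150,182,4) if n=="side" else range(186,224,4)); c=261 if n=="side" else 333
    for v in rows: print(v,im[v,c-10:c+11].mean(1).astype(int).tolist())
E
```

```text
side (0, 0) [[262.5, 181.1], [262.3, 175.4], [262.0, 166.6], [261.4, 150.6]]
side (0, 0.005) [[262.0, 180.3], [261.8, 174.6], [261.5, 165.8], [261.0, 149.9]]
side (0.005, 0) [[264.0, 180.8], [263.8, 175.1], [263.6, 166.3], [263.1, 150.3]]
screw0 [[262.8 190.5]]
150 [58, 59, 61, 70, 79, 83, 83, 82, 83, 85, 85, 86, 81, 76, 71, 68, 65, 59, 57, 61, 64]
154 [65, 66, 67, 67, 72, 77, 82, 79, 75, 73, 74, 73, 77, 89, 100, 104, 105, 105, 111, 121, 126]
158 [124, 127, 128, 130, 135, 142, 143, 131, 104, 79, 73, 81, 109, 137, 148, 149, 148, 147, 147, 146, 146]
162 [152, 153, 153, 152, 152, 152, 149, 139, 113, 86, 75, 76, 89, 99, 93, 78, 72, 67, 65, 65, 67]
166 [152, 151, 150, 151, 151, 149, 143, 127, 105, 84, 77, 72, 64, 60, 65, 79, 102, 117, 123, 124, 125]
170 [153, 152, 149, 144, 129, 105, 77, 57, 55, 57, 61, 57, 53, 46, 46, 68, 93, 108, 114, 116, 117]
174 [148, 151, 148, 133, 95, 54, 46, 48, 45, 39, 37, 36, 36, 35, 35, 39, 44, 57, 69, 71, 71]
178 [88, 94, 99, 95, 75, 50, 35, 35, 35, 33, 37, 35, 35, 33, 35, 42, 65, 104, 136, 146, 147]
scene (0, 0) [[332.0, 207.8], [332.7, 203.4], [333.9, 196.7]
[... 448 characters left out ...]
 97, 90, 74, 59, 57, 61, 64, 72, 82, 83, 82, 81]
198 [136, 141, 142, 138, 123, 99, 97, 105, 95, 69, 52, 55, 58, 60, 59, 60, 65, 74, 78, 81, 77]
202 [129, 129, 129, 126, 112, 87, 66, 51, 43, 44, 42, 45, 46, 46, 48, 45, 40, 46, 72, 96, 108]
206 [93, 83, 79, 76, 73, 69, 63, 54, 51, 44, 41, 41, 38, 38, 40, 44, 46, 51, 64, 73, 77]
210 [79, 79, 78, 78, 78, 76, 66, 54, 48, 45, 46, 45, 43, 43, 42, 40, 40, 44, 64, 74, 77]
214 [85, 84, 82, 79, 81, 80, 82, 80, 77, 76, 72, 72, 77, 80, 80, 78, 78, 79, 78, 79, 79]
218 [119, 112, 98, 76, 67, 74, 85, 87, 84, 81, 76, 68, 63, 69, 77, 81, 87, 94, 102, 110, 112]
222 [120, 118, 113, 100, 81, 66, 64, 63, 64, 62, 60, 64, 79, 100, 111, 115, 116, 115, 114, 115, 114]
```

Pixel check agrees: the wrench hangs slightly tilted, mouth about 5–6 mm to +y of the TCP. I shift 6 mm and lower gently, watching the force.

step_arm:
  series:
    - [-1,-6,0,10,0]
    - [-1,-6,0,20,0]
    - [-1,-6,0,26,0]
    - [-1,-6,0,30,0]
    - [-1,-6,0,33,0]
    - [-1,-6,0,36,0]
    - [-1,-6,0,38,0]
    - [-1,-6,0,38,0]

```text
time: 32.9
tool_pos: [0.4716, 0.1494, 0.2264]
ee_rot: [3.142, 0.0, 1.665]
wrist_force: [0.4, 0.4, -4.1]
width: 0.0156
```

step_arm:
  series:
    - [-1,0,0,3,0]
    - [-1,0,0,5,0]
    - [-1,0,0,7,0]
    - [-1,0,0,7,0]

```text
time: 33.4
tool_pos: [0.4716, 0.1494, 0.2192]
ee_rot: [-3.142, -0.0, 1.665]
wrist_force: [0.6, -0.2, -4.9]
width: 0.0159
```

step_arm:
  series:
    - [-1,0.1,-1,0,10]
    - [-1,0.3,-1.9,0,20]
    - [-1,0.7,-2.8,0,30]
    - [-1,1.3,-3.5,0,40]
    - [-1,2,-4.2,0,50]
    - [-1,2.3,-4.5,0,55]
    - [-1,2.3,-4.5,0,55]
    - [-1,2.3,-4.5,0,55]

```text
time: 34.4
tool_pos: [0.4669, 0.1512, 0.2195]
ee_rot: [3.142, -0.0, 0.707]
wrist_force: [-0.5, -0.7, -3.9]
width: 0.0159
```

```bash
python3 - <<'E'
from h import *
st(); print(robot.get_obs()["wrist_torque"])
E
```

```text
time 34.4
joint_positions [ 0.1977 -0.0477  1.4804  0.      1.7088  1.0619]
tool_pos [0.4669 0.1512 0.2195]
ee_rot [ 3.1416e+00 -1.0000e-04  7.0660e-01]
wrist_force [-0.4626 -0.6861 -3.894 ]
width 0.0159
[-0.21135626 -0.02062521  0.02941505]
```

step_arm:
  series:
    - [-1,-0.8,0,0,-8]
    - [-1,-0.8,0,0,-8]
    - [-1,-0.8,0,-15,-8]
    - [-1,-0.8,0,-45,-8]
    - [-1,-0.8,0,-45,-8]

```text
time: 35.02
tool_pos: [0.4677, 0.1513, 0.2684]
ee_rot: [3.138, -0.006, 0.844]
wrist_force: [0.8, 0.6, -3.4]
width: 0.0159
```

```bash
cat >> h.py <<'E'
def tgt(i,a,z,d=.0055):
    y=CH[2]+np.pi/2-a; q=scr(i); return (q[0]-d*np.cos(y),q[1]-d*np.sin(y),z,y)
E
python3 - <<'E'
from h import *
st(); go(tgt(2,.224,.264))
E
```

```text
time 35.025
joint_positions [ 1.9700e-01 -5.3100e-02  1.3896e+00  6.0000e-04  1.7977e+00  9.2360e-01]
tool_pos [0.4677 0.1513 0.2684]
ee_rot [ 3.1377 -0.0062  0.8444]
wrist_force [ 0.7979  0.6298 -3.3876]
width 0.0159
shift [-51.2 289.2   4.4] turn -35.3
```

step_arm:
  series:
    - [-1,-9,50,0,-6]
    - [-1,-18,100,0,-12]
    - [-1,-27,150,0,-18]
    - [-1,-36,200,0,-24]
    - [-1,-45,250,0,-30]
    - [-1,-51,289,0,-35.3]
    - [-1,-51,289,0,-35.3]
    - [-1,-51,289,0,-35.3]
    - [-1,-51,289,0,-35.3]
    - [-1,-51,289,0,-35.3]

```text
time: 36.28
tool_pos: [0.6482, -0.0782, 0.2651]
ee_rot: [3.141, -0.0, 1.462]
wrist_force: [-0.4, 0.6, -4.1]
width: 0.0156
```

```bash
cat >> h.py <<'E'
def shot(name,idx,k=5):
    "wrist picture; tile of rectified top-down crops (z=.092 plane) of screws, up=-> chamber +x, left=+y"
    w=cams.snapshot("wrist"); T=[]
    c,s=np.cos(CH[2]),np.sin(CH[2])
    for i in idx:
        g=np.array([[scr(i)[0]+c*dx-s*dy,scr(i)[1]+s*dx+c*dy,.092] for dx in np.linspace(.02,-.02,161) for dy in np.linspace(.02,-.02,161)])
        P=proj(w,g).astype(np.float32).reshape(161,161,2)
        T.append(cv2.remap(w["pixels"][:,:,::-1].copy(),P[...,0],P[...,1],cv2.INTER_CUBIC))
    im=np.hstack(T); cv2.imwrite("pics/"+name,im); return w,T
def ang(t):
    "screw head angle by matching a 20 mm bright square: cw deg that maximises edge energy, mod 90"
    g=cv2.GaussianBlur(cv2.cvtColor(t,cv2.COLOR_BGR2GRAY),(0,0),1.5).astype(np.float32)
    gx,gy=cv2.Sobel(g,cv2.CV_32F,1,0),cv2.Sobel(g,cv2.CV_32F,0,1); best=[]
    for a in range(-5,95,2):
        for ox in range(-12,13,2):
            for oy in range(-12,13,2):
                th=np.radians(a); u=np.array([np.cos(th),np.sin(th)]); v=np.array([-u[1],u[0]]); e=0
                for n,tt in((u,v),(-u,v),(v,u),(-v,u)):
                    q=np.array([80+ox,80+oy])+40*n+np.linspace(-34,34,18)[:,None]*tt; q=q.astype(int)
                    e+=np.clip(-(gx[q[:,1],q[:,0]]*n[0]+gy[q[:,1],q[:,0]]*n[1]),-60,60).sum()
                best.append((e,a,ox/4,-oy/4))
    best.sort(reverse=True); return [tuple(np.round(b,1)) for b in best[:3]]
E
python3 - <<'E'
from h import *
st()
w,T=shot("t10.png",[0,1,3]); cv2.imwrite("pics/w10.png",w["pixels"][:,:,::-1])
for t in T: print(ang(t))
s=cams.snapshot("side"); show(s,["wrench","wrench_collar","screw2_head"])
s=cams.snapshot("scene"); show(s,["wrench","wrench_collar","screw2_head"])
print(scr(2)); go(tgt(2,.224,.2265))
E
```

```text
time 36.275
joint_positions [-2.0700e-01  3.2110e-01  9.7810e-01  3.0000e-04  1.8417e+00 -9.8300e-02]
tool_pos [ 0.6482 -0.0782  0.2651]
ee_rot [ 3.1408e+00 -2.0000e-04  1.4622e+00]
wrist_force [-0.4208  0.617  -4.0802]
width 0.0156
[(np.float64(675.6), np.float64(45.0), np.float64(0.5), np.float64(0.5)), (np.float64(662.6), np.float64(49.0), np.float64(0.5), np.float64(1.0)), (np.float64(659.3), np.float64(51.0), np.float64(0.5), np.float64(1.0))]
[(np.float64(0.0), np.float64(93.0), np.float64(3.0), np.float64(3.0)), (np.float64(0.0), np.float64(93.0), np.float64(3.0), np.float64(2.5)), (np.float64(0.0), np.float64(93.0), np.float64(3.0), np.float64(2.0))]
[(np.float64(3456.7), np.float64(7.0), np.float64(0.0), np.float64(0.5)), (np.float64(3452.4), np.float64(5.0), np.float64(0.0), np.float64(0.5)), (np.float64(3350.7), np.float64(9.0), np.float64(0.0), np.float64(0.5))]
wrench pin 0.78 [ 0.649 -0.073  0.121] [348. 212.]
wrench_collar pin 0.98 [ 0.65  -0.075  0.23 ] [352. 178.]
screw2_head pin 0.6 [ 0.654 -0.075  0.089] [349. 221.]
screw2_head pin 0.19 [0.472 0.159 0.089] [263. 191.]
wrench pin 0.56 [ 0.652 -0.078  0.127] [242. 247.]
wrench_collar pin 0.9 [ 0.648 -0.077  0.226] [240. 225.]
screw2_head pin 0.52 [ 0.649 -0.073  0.093] [244. 254.]
[ 0.65051209 -0.07364987]
shift [ 0.3  1.3 38. ] turn 0.0
```

step_arm:
  series:
    - [-1,0,1,15,0]
    - [-1,0,1,25,0]
    - [-1,0,1,30,0]
    - [-1,0,1,33,0]
    - [-1,0,1,36,0]
    - [-1,0,1,38,0]
    - [-1,0,1,38,0]

```text
time: 37.6
tool_pos: [0.6497, -0.0793, 0.2265]
ee_rot: [3.141, -0.0, 1.461]
wrist_force: [1.5, 0.5, -5.0]
width: 0.0157
```

step_arm:
  series:
    - [-1,0,0,4,0]
    - [-1,0,0,7,0]
    - [-1,0,0,7,0]
    - [-1,0.1,-1,7,10]
    - [-1,0.3,-1.9,7,20]
    - [-1,0.7,-2.8,7,30]
    - [-1,1.3,-3.5,7,40]
    - [-1,1.5,-3.8,7,44]
    - [-1,1.5,-3.8,7,44]
    - [-1,1.5,-3.8,7,44]

```text
time: 38.85
tool_pos: [0.6464, -0.0774, 0.2193]
ee_rot: [3.141, -0.001, 0.694]
wrist_force: [2.0, -0.2, -3.8]
width: 0.0161
```

step_arm:
  series:
    - [-1,-0.5,0.6,0,-8]
    - [-1,-0.5,0.6,0,-8]
    - [-1,-0.5,0.6,-15,-8]
    - [-1,-0.5,0.6,-45,-8]
    - [-1,-0.5,0.6,-45,-8]

```text
time: 39.48
tool_pos: [0.6467, -0.0788, 0.2692]
ee_rot: [3.135, -0.003, 0.831]
wrist_force: [0.9, 0.2, -4.0]
width: 0.016
```

```bash
python3 - <<'E'
from h import *
st(); go(tgt(1,.17,.264))
E
```

```text
time 39.475
joint_positions [-2.0780e-01  3.1340e-01  9.7980e-01 -7.0000e-04  1.8415e+00  5.3140e-01]
tool_pos [ 0.6467 -0.0788  0.2692]
ee_rot [ 3.1353e+00 -2.9000e-03  8.3140e-01]
wrist_force [ 0.9298  0.2167 -3.9941]
width 0.016
shift [ 165.1 -184.1    5.2] turn -39.2
```

step_arm:
  series:
    - [-1,37,-41,0,-9]
    - [-1,74,-82,0,-18]
    - [-1,110,-123,0,-26]
    - [-1,147,-164,0,-35]
    - [-1,165,-184,0,-39.2]
    - [-1,165,-184,0,-39.2]
    - [-1,165,-184,0,-39.2]
    - [-1,165,-184,0,-39.2]

```text
time: 40.48
tool_pos: [0.6209, 0.1662, 0.2642]
ee_rot: [-3.141, 0.001, 1.514]
wrist_force: [0.5, 0.6, -4.4]
width: 0.016
```

```bash
python3 - <<'E'
from h import *
st()
w,T=shot("t11.png",[0,2,3])
for t in T: print(ang(t)[:2])
go(tgt(1,.17,.2265))
E
```

```text
time 40.475
joint_positions [ 1.7360e-01  2.9790e-01  1.0093e+00 -5.0000e-04  1.8351e+00  2.2980e-01]
tool_pos [0.6209 0.1662 0.2642]
ee_rot [-3.1411e+00  6.0000e-04  1.5145e+00]
wrist_force [ 0.5394  0.6326 -4.3887]
width 0.016
[(np.float64(3768.5), np.float64(45.0), np.float64(0.0), np.float64(1.0)), (np.float64(3762.5), np.float64(47.0), np.float64(0.0), np.float64(1.0))]
[(np.float64(848.8), np.float64(7.0), np.float64(-3.0), np.float64(1.5)), (np.float64(835.7), np.float64(7.0), np.float64(-2.5), np.float64(1.5))]
[(np.float64(142.4), np.float64(11.0), np.float64(-3.0), np.float64(1.0)), (np.float64(132.1), np.float64(9.0), np.float64(-3.0), np.float64(1.0))]
shift [ 1.1  0.9 37.9] turn -0.0
```

step_arm:
  series:
    - [-1,1,1,15,0]
    - [-1,1,1,25,0]
    - [-1,1,1,30,0]
    - [-1,1,1,33,0]
    - [-1,1,1,36,0]
    - [-1,1,1,38,0]
    - [-1,1,1,38,0]

```text
time: 41.4
tool_pos: [0.622, 0.1687, 0.2299]
ee_rot: [3.138, -0.001, 1.517]
wrist_force: [-2.2, -0.7, 4.9]
width: 0.0157
```

step_arm:
  series:
    - [-1,0,0,-6,0]
    - [-1,2.5,0,-6,0]
    - [-1,2.5,0,-6,0]
    - [-1,2.5,0,-3,0]
    - [-1,2.5,0,0,0]
    - [-1,2.5,0,0,0]

```text
time: 42.15
tool_pos: [0.6222, 0.171, 0.2257]
ee_rot: [-3.141, 0.0, 1.517]
wrist_force: [0.7, -0.1, -4.9]
width: 0.0158
```

step_arm:
  series:
    - [-1,0,0,4,0]
    - [-1,0,0,7,0]
    - [-1,0,0,7,0]
    - [-1,0,-0.4,7,10]
    - [-1,0.2,-0.9,7,20]
    - [-1,0.3,-1.3,7,30]
    - [-1,0.6,-1.6,7,40]
    - [-1,0.8,-1.8,7,47]
    - [-1,0.8,-1.8,7,47]
    - [-1,0.8,-1.8,7,47]

```text
time: 43.4
tool_pos: [0.6208, 0.1718, 0.2196]
ee_rot: [3.141, -0.001, 0.698]
wrist_force: [3.4, -0.7, -5.2]
width: 0.0161
```

step_arm:
  series:
    - [-1,-0.3,0.3,0,-8]
    - [-1,-0.3,0.3,0,-8]
    - [-1,-0.3,0.3,-15,-8]
    - [-1,-0.3,0.3,-45,-8]
    - [-1,-0.3,0.3,-45,-8]

```text
time: 44.02
tool_pos: [0.6209, 0.1721, 0.2691]
ee_rot: [3.138, -0.005, 0.836]
wrist_force: [0.2, 0.5, -3.3]
width: 0.0154
```

```bash
python3 - <<'E'
from h import *
st(); go(tgt(3,.10,.264,.0035))
E
```

```text
time 44.025
joint_positions [1.8200e-01 2.9630e-01 1.0017e+00 8.0000e-04 1.8373e+00 9.1720e-01]
tool_pos [0.6209 0.1721 0.2691]
ee_rot [ 3.1384 -0.0054  0.8358]
wrist_force [ 0.1891  0.483  -3.2617]
width 0.0154
shift [-279.1   88.7    5.1] turn -42.9
```

step_arm:
  series:
    - [-1,-56,18,0,-9]
    - [-1,-112,36,0,-18]
    - [-1,-168,54,0,-27]
    - [-1,-224,71,0,-36]
    - [-1,-279,89,0,-42.9]
    - [-1,-279,89,0,-42.9]
    - [-1,-279,89,0,-42.9]
    - [-1,-279,89,0,-42.9]

```text
time: 45.02
tool_pos: [0.4994, -0.0939, 0.2641]
ee_rot: [-3.141, -0.001, 1.586]
wrist_force: [0.4, 0.9, -3.9]
width: 0.0158
```

```bash
python3 - <<'E'
from h import *
st()
w,T=shot("t12.png",[0,1,2])
for t in T: print(ang(t)[:2])
for i in range(4): print(proj(w,[*scr(i),.092]).round())
go(tgt(3,.10,.2265,.0035))
s=cams.snapshot("side"); show(s,["wrench","wrench_collar","screw3_head"])
s=cams.snapshot("scene"); show(s,["wrench","wrench_collar","screw3_head"])
E
```

```text
time 45.025
joint_positions [-2.9800e-01 -9.7000e-03  1.3559e+00  7.0000e-04  1.7964e+00 -3.1340e-01]
tool_pos [ 0.4994 -0.0939  0.2641]
ee_rot [-3.1408e+00 -1.0000e-03  1.5864e+00]
wrist_force [ 0.4214  0.9375 -3.9364]
width 0.0158
[(np.float64(0.0), np.float64(93.0), np.float64(3.0), np.float64(3.0)), (np.float64(0.0), np.float64(93.0), np.float64(3.0), np.float64(2.5))]
[(np.float64(0.0), np.float64(93.0), np.float64(3.0), np.float64(3.0)), (np.float64(0.0), np.float64(93.0), np.float64(3.0), np.float64(2.5))]
[(np.float64(4171.1), np.float64(45.0), np.float64(0.0), np.float64(0.0)), (np.float64(4131.1), np.float64(45.0), np.float64(0.0), np.float64(-0.5))]
[[259. -53.]]
[[415. -72.]]
[[411. 180.]]
[[284. 192.]]
shift [-0.5  0.  37.6] turn 0.1
wrench pin 0.78 [ 0.497 -0.094  0.122] [298. 226.]
wrench_collar pin 0.7 [ 0.499 -0.093  0.226] [300. 192.]
screw3_head pin 0.56 [ 0.5   -0.09   0.227] [300. 191.]
screw3_head pin 0.5 [ 0.502 -0.095  0.096] [300. 234.]
wrench pin 0.85 [ 0.502 -0.095  0.122] [247. 206.]
wrench_collar pin 0.65 [ 0.495 -0.092  0.222] [246. 181.]
screw3_head pin 0.62 [ 0.5   -0.092  0.09 ] [249. 212.]
```

step_arm:
  series:
    - [-1,2,0,15,0]
    - [-1,2,0,25,0]
    - [-1,2,0,30,0]
    - [-1,2,0,33,0]
    - [-1,2,0,36,0]
    - [-1,2,0,38,0]
    - [-1,2,0,38,0]

```text
time: 46.35
tool_pos: [0.4994, -0.0931, 0.2263]
ee_rot: [3.141, -0.0, 1.585]
wrist_force: [-0.4, -0.2, -4.4]
width: 0.0159
```

step_arm:
  series:
    - [-1,0,0,4,0]
    - [-1,0,0,7,0]
    - [-1,0,0,7,0]
    - [-1,0,-0.2,7,10]
    - [-1,0.1,-0.5,7,20]
    - [-1,0.2,-0.7,7,30]
    - [-1,0.4,-1,7,40]
    - [-1,0.5,-1.1,7,51]
    - [-1,0.5,-1.1,7,51]
    - [-1,0.5,-1.1,7,51]

```text
time: 47.6
tool_pos: [0.4986, -0.0924, 0.2196]
ee_rot: [3.141, -0.001, 0.698]
wrist_force: [3.0, 1.0, -4.9]
width: 0.0157
```

step_arm:
  series:
    - [-1,-0.2,0.2,0,-8]
    - [-1,-0.2,0.2,0,-8]
    - [-1,-0.2,0.2,-15,-8]
    - [-1,-0.2,0.2,-45,-8]
    - [-1,-0.2,0.2,-45,-8]
    - [-1,-0.2,0.2,-45,-8]

```text
time: 48.35
tool_pos: [0.4977, -0.093, 0.2641]
ee_rot: [-3.141, 0.001, 0.834]
wrist_force: [-0.3, -1.0, -5.1]
width: 0.016
```

```bash
python3 - <<'E'
from h import *
st(); go(tgt(0,.80,.264,.0015))
E
```

```text
time 48.35
joint_positions [-2.9660e-01 -1.3700e-02  1.3599e+00 -4.0000e-04  1.7965e+00  4.4020e-01]
tool_pos [ 0.4977 -0.093   0.2641]
ee_rot [-3.1408e+00  8.0000e-04  8.3390e-01]
wrist_force [-0.2591 -1.0418 -5.0533]
width 0.016
shift [ 1.648e+02 -1.864e+02  1.000e-01] turn -2.9
```

step_arm:
  series:
    - [-1,40,-46,0,-1]
    - [-1,80,-92,0,-2]
    - [-1,120,-138,0,-3]
    - [-1,165,-186.5,0,-3]
    - [-1,165,-186.5,0,-3]
    - [-1,165,-186.5,0,-3]
    - [-1,165,-186.5,0,-3]

```text
time: 49.22
tool_pos: [0.4707, 0.1533, 0.2638]
ee_rot: [-3.141, 0.001, 0.885]
wrist_force: [0.3, -0.5, -4.0]
width: 0.0158
```

```bash
python3 - <<'E'
from h import *
st()
w,T=shot("t13.png",[1,2,3])
for t in T: print(ang(t)[:2])
for i in range(4): print(proj(w,[*scr(i),.092]).round())
go(tgt(0,.80,.2265,.0015))
s=cams.snapshot("side"); show(s,["wrench","wrench_collar","screw0_head"])
s=cams.snapshot("scene"); show(s,["wrench","wrench_collar","screw0_head"])
E
```

```text
time 49.225
joint_positions [ 2.0060e-01 -3.8700e-02  1.3848e+00 -6.0000e-04  1.7969e+00  8.8640e-01]
tool_pos [0.4707 0.1533 0.2638]
ee_rot [-3.1412e+00  1.5000e-03  8.8490e-01]
wrist_force [ 0.3001 -0.5266 -4.0194]
width 0.0158
[(np.float64(4295.0), np.float64(47.0), np.float64(0.0), np.float64(0.0)), (np.float64(4277.8), np.float64(45.0), np.float64(0.0), np.float64(0.0))]
[(np.float64(3507.4), np.float64(47.0), np.float64(-0.5), np.float64(-0.5)), (np.float64(3500.0), np.float64(45.0), np.float64(-0.5), np.float64(-0.5))]
[(np.float64(2105.8), np.float64(49.0), np.float64(-0.5), np.float64(-0.5)), (np.float64(2099.0), np.float64(49.0), np.float64(-0.5), np.float64(0.0))]
[[283. 192.]]
[[378.  95.]]
[[507. 241.]]
[[413. 316.]]
shift [ 0.5 -1.1 37.5] turn -0.0
wrench pin 0.88 [0.47  0.156 0.119] [262. 183.]
wrench pin 0.24 [ 0.564  0.041 -0.   ] [303. 230.]
wrench pin 0.23 [ 0.342 -0.448 -0.002] [286. 385.]
wrench pin 0.23 [0.662 0.328 0.003] [301. 179.]
wrench_collar pin 0.58 [0.474 0.155 0.227] [263. 151.]
screw0_head pin 0.47 [0.473 0.157 0.091] [263. 190.]
screw0_head pin 0.26 [ 0.387 -0.014  0.001] [252. 252.]
wrench pin 0.77 [0.471 0.156 0.122] [332. 209.]
wrench_collar pin 0.93 [0.466 0.152 0.224] [335. 184.]
screw0_head pin 0.58 [0.471 0.155 0.096] [331. 214.]
```

step_arm:
  series:
    - [-1,0.5,-1,15,0]
    - [-1,0.5,-1,25,0]
    - [-1,0.5,-1,30,0]
    - [-1,0.5,-1,33,0]
    - [-1,0.5,-1,36,0]
    - [-1,0.5,-1,38,0]
    - [-1,0.5,-1,38,0]

```text
time: 50.55
tool_pos: [0.4707, 0.1562, 0.2306]
ee_rot: [3.139, -0.005, 0.887]
wrist_force: [-2.9, 0.8, 9.0]
width: 0.0155
```

step_arm:
  series:
    - [-1,0,0,-7,0]
    - [-1,1.5,-1.3,-7,0]
    - [-1,1.5,-1.3,-7,0]
    - [-1,1.5,-1.3,-4,0]
    - [-1,1.5,-1.3,-2,0]
    - [-1,1.5,-1.3,0,0]
    - [-1,1.5,-1.3,0,0]

```text
time: 51.42
tool_pos: [0.4707, 0.1581, 0.2306]
ee_rot: [3.139, -0.005, 0.887]
wrist_force: [-3.5, -0.7, 11.6]
width: 0.0157
```

```bash
python3 - <<'E'
from h import *
o=robot.get_obs(); print(o["wrist_force"].round(2) if hasattr(o["wrist_force"],"round") else o["wrist_force"],o["wrist_torque"])
w,T=shot("t14.png",[1,2,3])
s=cams.snapshot("side"); show(s,["wrench","wrench_collar"])
s=cams.snapshot("scene"); show(s,["wrench","wrench_collar"])
E
```

```text
[-3.53 -0.67 11.56] [-0.05316204  0.97444785 -0.03198206]
wrench pin 0.84 [0.471 0.16  0.086] [262. 192.]
wrench pin 0.32 [0.405 0.342 0.16 ] [227. 148.]
wrench_collar pin 0.74 [ 0.283  0.329 -0.003] [197. 198.]
wrench_collar pin 0.58 [0.469 0.16  0.194] [261. 161.]
wrench pin 0.69 [0.468 0.159 0.09 ] [332. 215.]
wrench_collar pin 0.85 [0.47  0.158 0.187] [335. 194.]
```

step_arm:
  series:
    - [-1,0,0,-8,0]
    - [-1,0,0,-8,0]
    - [-1,0,0,-8,0]

```text
time: 52.15
tool_pos: [0.4699, 0.1574, 0.2332]
ee_rot: [-3.14, 0.002, 0.887]
wrist_force: [0.1, -1.2, -3.7]
width: 0.0157
```

```bash
python3 - <<'E'
from h import *
o=robot.get_obs(); print(o["wrist_force"],o["wrist_torque"]); st(); print(scr(0))
E
```

```text
[ 0.13031634 -1.17138774 -3.68090012] [-0.06207721  0.11157819 -0.01415488]
time 52.15
joint_positions [ 0.2088 -0.0367  1.4429  0.      1.7375  0.8928]
tool_pos [0.4699 0.1574 0.2332]
ee_rot [-3.1403e+00  1.6000e-03  8.8680e-01]
wrist_force [ 0.1303 -1.1714 -3.6809]
width 0.0157
[0.47128791 0.15544987]
```

step_arm:
  series:
    - [-1,-3.5,3.4,0,0]
    - [-1,-3.5,3.4,0,0]
    - [-1,-3.5,3.4,3,0]
    - [-1,-3.5,3.4,5,0]
    - [-1,-3.5,3.4,8,0]
    - [-1,-3.5,3.4,8,0]

```text
time: 52.9
tool_pos: [0.4711, 0.1529, 0.2305]
ee_rot: [3.139, -0.004, 0.887]
wrist_force: [-3.1, -1.3, 9.4]
width: 0.016
```

```bash
python3 - <<'E'
from h import *
o=robot.get_obs(); print(o["wrist_torque"]); st()
E
```

```text
[-0.20163387  0.97326101 -0.01336139]
time 52.9
joint_positions [ 1.9920e-01 -4.2600e-02  1.4539e+00  1.0000e-04  1.7253e+00  8.8300e-01]
tool_pos [0.4711 0.1529 0.2305]
ee_rot [ 3.1385 -0.0039  0.8871]
wrist_force [-3.062  -1.3135  9.4088]
width 0.016
```

step_arm:
  series:
    - [-1,-1,-1.4,-3,0]
    - [-1,-2,-1.4,-2,0]
    - [-1,-3,-1.4,-2,0]
    - [-1,-3,-1.4,-1,0]
    - [-1,-2.3,-1.4,-1,0]
    - [-1,-1.6,-1.4,-1,0]
    - [-1,-0.9,-1.4,-1,0]
    - [-1,-0.2,-1.4,-1,0]
    - [-1,0.5,-1.4,-1,0]
    - [-1,1.2,-1.4,-1,0]
    - [-1,1.9,-1.4,-1,0]
    - [-1,2.6,-1.4,-1,0]
    - [-1,3.3,-1.4,-1,0]
    - [-1,4,-1.4,-1,0]

```text
time: 54.65
tool_pos: [0.4724, 0.1565, 0.2307]
ee_rot: [3.139, -0.002, 0.887]
wrist_force: [-2.3, -0.9, 10.2]
width: 0.016
```

```bash
python3 - <<'E'
from h import *
o=robot.get_obs(); print(o["wrist_torque"]); st()
E
```

```text
[-0.41261345  0.93512279 -0.00482075]
time 54.65
joint_positions [ 2.0640e-01 -3.6300e-02  1.4474e+00 -6.0000e-04  1.7269e+00  8.9030e-01]
tool_pos [0.4724 0.1565 0.2307]
ee_rot [ 3.1389e+00 -2.4000e-03  8.8680e-01]
wrist_force [-2.2978 -0.883  10.194 ]
width 0.016
```

step_arm:
  series:
    - [-1,-1.5,0,-20,0]
    - [-1,-1.5,0,-35,0]
    - [-1,-1.5,0,-35,0]
    - [-1,-1.5,0,-35,0]

```text
time: 55.15
tool_pos: [0.4709, 0.1555, 0.2613]
ee_rot: [-3.14, 0.001, 0.887]
wrist_force: [-1.0, 0.1, -4.8]
width: 0.0163
```

```bash
cat >> h.py <<'E'
def best(s,n,near):
    r=[d["position"] for d in models.pinpoint(s,n) if np.linalg.norm(np.array(d["position"])-near)<.03]; return r[:1]
def mouth(k=3):
    "averaged network offset of wrench mouth and collar from TCP axis, world mm, then tool d,e"
    o=robot.get_obs(); p=np.array(o["tool_pos"]); y=o["ee_rot"][2]
    for n,h in(("wrench",.138),("wrench_collar",.038)):
        A=[]
        for c in("side","scene"):
            for _ in range(k):
                s=cams.snapshot(c)
                for q in best(s,n,p-[0,0,h]): A.append((np.array(q)-p)*1e3+[0,0,h*1e3]); 
        A=np.array(A); m=A.mean(0); print(n,A.round().tolist(),"mean",m.round(1),"d",round(m[0]*np.cos(y)+m[1]*np.sin(y),1),"e",round(m[0]*np.sin(y)-m[1]*np.cos(y),1))
E
python3 - <<'E'
from h import *
st(); mouth()
p=robot.get_obs()["tool_pos"]
for n,c,rows in(("side",262,range(170,184,2)),("scene",333,range(196,212,2))):
    s=cams.snapshot(n); print(n,proj(s,[[p[0],p[1],p[2]-.138+z] for z in(0,.02,.05,.1)]).round(1).tolist())
    im=s["pixels"].astype(int); cv2.imwrite("pics/%s15.png"%n,s["pixels"][:,:,::-1])
    for v in rows: print(v,im[v,c-11:c+12].mean(1).astype(int).tolist())
E
```

```text
time 55.15
joint_positions [ 2.0450e-01 -3.6700e-02  1.3878e+00  1.0000e-04  1.7923e+00  8.8850e-01]
tool_pos [0.4709 0.1555 0.2613]
ee_rot [-3.1404e+00  1.3000e-03  8.8690e-01]
wrist_force [-1.0337  0.0955 -4.7621]
width 0.0163
wrench [[-2.0, -4.0, -4.0], [-1.0, -2.0, -8.0], [-3.0, -2.0, -10.0], [2.0, -5.0, -1.0], [-2.0, -4.0, -2.0], [-4.0, -4.0, 1.0]] mean [-1.7 -3.4 -4.1] d -3.7 e 0.9
wrench_collar [[-0.0, -1.0, -0.0], [1.0, 2.0, 3.0], [-0.0, -1.0, 1.0], [-2.0, -0.0, -4.0], [-4.0, 0.0, -2.0], [-2.0, 1.0, -1.0]] mean [-1.3  0.1 -0.5] d -0.8 e -1.1
side [[262.5, 181.5], [262.3, 175.7], [262.0, 167.0], [261.5, 151.9]]
170 [153, 152, 151, 152, 151, 144, 125, 99, 78, 71, 72, 71, 67, 67, 74, 86, 98, 109, 113, 117, 118, 118, 118]
172 [151, 152, 152, 151, 148, 132, 94, 55, 48, 52, 55, 54, 46, 39, 39, 45, 54, 61, 67, 69, 70, 70, 70]
174 [149, 151, 151, 149, 139, 116, 78, 45, 38, 39, 41, 37, 37, 35, 33, 33, 38, 48, 62, 68, 69, 69, 69]
176 [119, 131, 137, 130, 106, 72, 47, 41, 40, 38, 39, 38, 37, 36, 34, 34, 40, 67, 100, 115, 114, 110, 110]
178 [88, 95, 99, 93, 70, 50, 41, 39, 40, 40, 40, 38
[... 437 characters left out ...]
 [132, 137, 141, 144, 139, 122, 92, 70, 59, 53, 55, 59, 61, 60, 62, 71, 82, 87, 87, 87, 83, 80, 77]
200 [133, 135, 139, 140, 134, 113, 78, 48, 45, 49, 56, 61, 61, 54, 53, 55, 66, 82, 90, 87, 85, 83, 85]
202 [131, 131, 127, 112, 89, 67, 48, 47, 45, 47, 48, 52, 48, 49, 54, 63, 79, 98, 109, 106, 105, 112, 121]
204 [129, 125, 110, 84, 57, 45, 43, 43, 41, 41, 40, 39, 41, 46, 50, 49, 50, 59, 71, 81, 85, 81, 79]
206 [112, 92, 75, 55, 47, 44, 45, 43, 45, 44, 44, 43, 44, 43, 41, 43, 42, 47, 66, 75, 79, 77, 78]
208 [90, 78, 70, 58, 48, 46, 44, 44, 43, 43, 46, 48, 51, 46, 41, 41, 45, 58, 72, 77, 79, 77, 77]
210 [81, 79, 79, 76, 69, 63, 55, 49, 44, 46, 41, 42, 41, 44, 49, 57, 68, 76, 79, 80, 80, 78, 77]
```

Averaged measurement: the wrench has tilted the other way (mouth about 3 mm to −tool-x). I correct for that and retry.

step_arm:
  series:
    - [-1,3.2,0.3,15,0]
    - [-1,3.2,0.3,25,0]
    - [-1,3.2,0.3,28,0]
    - [-1,3.2,0.3,30,0]
    - [-1,3.2,0.3,32,0]
    - [-1,3.2,0.3,34,0]
    - [-1,3.2,0.3,34,0]

```text
time: 57.32
tool_pos: [0.4734, 0.1578, 0.2285]
ee_rot: [-3.142, -0.0, 0.887]
wrist_force: [-0.3, 0.3, -5.8]
width: 0.0159
```

step_arm:
  series:
    - [-1,0,0,2,0]
    - [-1,0,0,4,0]
    - [-1,0,0,6,0]
    - [-1,0,0,9,0]
    - [-1,0,0,9,0]

```text
time: 57.95
tool_pos: [0.4732, 0.1577, 0.219]
ee_rot: [-3.141, 0.001, 0.887]
wrist_force: [1.0, 0.5, -3.6]
width: 0.0159
```

step_arm:
  series:
    - [-1,0,0.5,0,10]
    - [-1,-0.2,1,0,20]
    - [-1,-0.4,1.5,0,30]
    - [-1,-0.7,1.9,0,40]
    - [-1,-1.1,2.3,0,50]
    - [-1,-1.4,2.5,0,58]
    - [-1,-1.4,2.5,0,58]
    - [-1,-1.4,2.5,0,58]

```text
time: 58.95
tool_pos: [0.4749, 0.1552, 0.2196]
ee_rot: [-3.141, -0.001, -0.123]
wrist_force: [1.7, -0.5, -5.0]
width: 0.016
```

```bash
python3 - <<'E'
from h import *
o=robot.get_obs(); print(o["wrist_torque"]); st()
E
```

```text
[-0.05988795 -0.38570316  0.28569941]
time 58.95
joint_positions [ 2.0240e-01 -2.8800e-02  1.4619e+00 -2.0000e-04  1.7072e+00  1.8964e+00]
tool_pos [0.4749 0.1552 0.2196]
ee_rot [-3.1414e+00 -1.2000e-03 -1.2330e-01]
wrist_force [ 1.7455 -0.5444 -4.964 ]
width 0.016
```

```bash
python3 - <<'E'
from h import *
go(tgt(2,.80,.264,-.003))
E
```

```text
shift [204.  202.9 -44.4] turn -57.8
```

step_arm:
  series:
    - [-1,-0.1,-0.5,0,-9]
    - [-1,-0.1,-0.7,0,-13.5]
    - [-1,-0.1,-0.7,0,-13.5]
    - [-1,-0.1,-0.7,-15,-13.5]
    - [-1,-0.1,-0.7,-45,-13.5]
    - [-1,40,40,-45,-22]
    - [-1,80,80,-45,-30]
    - [-1,120,120,-45,-38]
    - [-1,160,160,-45,-46]
    - [-1,204,203,-45,-54]
    - [-1,204,203,-45,-57.8]
    - [-1,204,203,-45,-57.8]
    - [-1,204,203,-45,-57.8]
    - [-1,204,203,-45,-57.8]

```text
time: 60.7
tool_pos: [0.6512, -0.0709, 0.2656]
ee_rot: [3.141, -0.001, 0.884]
wrist_force: [0.2, 0.1, -4.4]
width: 0.016
```

```bash
python3 - <<'E'
from h import *
st(); mouth(3)
w,T=shot("t16.png",[0,1,3])
for i,t in zip((0,1,3),T): print(i,proj(w,[*scr(i),.092]).round(),ang(t)[:2])
go(tgt(2,.80,.2285,-.003))
E
```

```text
time 60.7
joint_positions [-1.9500e-01  3.2580e-01  9.7110e-01  2.0000e-04  1.8434e+00  4.9190e-01]
tool_pos [ 0.6512 -0.0709  0.2656]
ee_rot [ 3.1405e+00 -8.0000e-04  8.8400e-01]
wrist_force [ 0.2322  0.0996 -4.4425]
width 0.016
wrench [[-6.0, -9.0, -2.0], [-6.0, -8.0, -7.0], [-5.0, -7.0, -8.0], [-2.0, -6.0, 1.0], [-4.0, -7.0, -1.0], [-3.0, -10.0, -2.0]] mean [-4.3 -7.8 -3.4] d -8.7 e 1.6
wrench_collar [[-1.0, -1.0, -1.0], [-0.0, -2.0, -2.0], [0.0, -2.0, -2.0], [-3.0, -2.0, -6.0], [-2.0, -1.0, -7.0], [-3.0, -1.0, -3.0]] mean [-1.5 -1.7 -3.5] d -2.3 e -0.1
0 [[ 38. 142.]] [(np.float64(3857.2), np.float64(91.0), np.float64(0.0), np.float64(0.5)), (np.float64(3857.2), np.float64(1.0), np.float64(0.0), np.float64(0.5))]
1 [[115.  36.]] [(np.float64(3716.0), np.float64(45.0), np.float64(0.5), np.float64(1.0)), (np.float64(3712.6), np.float64(47.0), np.float64(0.5), np.float64(1.0))]
3 [[203. 277.]] [(np.float64(2789.7), np.float64(49.0), np.float64(0.5), np.float64(0.0)), (np.float64(2767.2), np.float64(53.0), np.float64(0.0), np.float64(-0.5))]
shift [ 0.9  0.4 36. ] turn -0.1
```

step_arm:
  series:
    - [-1,5.3,0.8,15,0]
    - [-1,5.3,0.8,25,0]
    - [-1,5.3,0.8,30,0]
    - [-1,5.3,0.8,33,0]
    - [-1,5.3,0.8,35,0]
    - [-1,5.3,0.8,37,0]
    - [-1,5.3,0.8,38,0]
    - [-1,5.3,0.8,38,0]

```text
time: 62.95
tool_pos: [0.6554, -0.0682, 0.2265]
ee_rot: [3.142, -0.0, 0.883]
wrist_force: [-0.2, -0.1, -4.3]
width: 0.0156
```

step_arm:
  series:
    - [-1,0,0,4,0]
    - [-1,0,0,7,0]
    - [-1,-2,0,7,0]
    - [-1,-4,0,7,0]
    - [-1,-6,0,7,0]
    - [-1,-8,0,7,0]
    - [-1,-8,0,7,0]
    - [-1,-8,0.2,7,10]
    - [-1,-8,0.3,7,20]
    - [-1,-8,0.5,7,30]
    - [-1,-8,0.6,7,40]
    - [-1,-8,0.7,7,50]
    - [-1,-8,0.8,7,58]
    - [-1,-8,0.8,7,58]
    - [-1,-8,0.8,7,58]

```text
time: 64.82
tool_pos: [0.651, -0.0744, 0.2198]
ee_rot: [-3.141, -0.0, -0.126]
wrist_force: [0.6, 2.5, -3.1]
width: 0.0158
```

```bash
python3 - <<'E'
from h import *
o=robot.get_obs(); print(o["wrist_torque"]); st(); go(tgt(1,.80,.264,0))
E
```

```text
[ 0.85556962 -0.17434114  0.34385614]
time 64.825
joint_positions [-2.0070e-01  3.2400e-01  1.0634e+00  8.0000e-04  1.7540e+00  1.4965e+00]
tool_pos [ 0.651  -0.0744  0.2198]
ee_rot [-3.1408e+00 -3.0000e-04 -1.2630e-01]
wrist_force [ 0.6414  2.4989 -3.0912]
width 0.0158
shift [ -59.6 -241.6  -44.2] turn -57.9
```

step_arm:
  series:
    - [-1,0,0,0,-9]
    - [-1,0,0,0,-13.5]
    - [-1,0,0,0,-13.5]
    - [-1,0,0,-15,-13.5]
    - [-1,0,0,-45,-13.5]
    - [-1,-12,-48,-45,-22]
    - [-1,-24,-97,-45,-30]
    - [-1,-36,-145,-45,-38]
    - [-1,-48,-193,-45,-46]
    - [-1,-60,-242,-45,-54]
    - [-1,-60,-242,-45,-57.9]
    - [-1,-60,-242,-45,-57.9]
    - [-1,-60,-242,-45,-57.9]
    - [-1,-60,-242,-45,-57.9]

```text
time: 66.58
tool_pos: [0.6228, 0.1718, 0.2648]
ee_rot: [3.141, -0.0, 0.879]
wrist_force: [0.4, 0.6, -4.9]
width: 0.0156
```

```bash
python3 - <<'E'
from h import *
st(); mouth(3)
w,T=shot("t17.png",[0,2,3])
for i,t in zip((0,2,3),T): print(i,proj(w,[*scr(i),.092]).round(),ang(t)[:2])
go(tgt(1,.80,.2285,0))
E
```

```text
time 66.575
joint_positions [ 1.8160e-01  3.0500e-01  9.9910e-01 -3.0000e-04  1.8372e+00  8.7290e-01]
tool_pos [0.6228 0.1718 0.2648]
ee_rot [ 3.1413 -0.      0.8794]
wrist_force [ 0.3905  0.6424 -4.9482]
width 0.0156
wrench [[2.0, 2.0, -6.0], [-1.0, 3.0, -8.0], [1.0, 8.0, -7.0], [2.0, 6.0, -1.0], [2.0, 4.0, -4.0], [2.0, 1.0, -3.0]] mean [ 1.4  3.9 -4.8] d 3.9 e -1.4
wrench_collar [[1.0, 4.0, -2.0], [2.0, 2.0, -3.0], [1.0, 6.0, -2.0], [-2.0, 1.0, -5.0], [-2.0, 3.0, -5.0], [-3.0, 3.0, -3.0]] mean [-0.5  3.2 -3.4] d 2.2 e -2.5
0 [[203. 276.]] [(np.float64(4247.9), np.float64(91.0), np.float64(0.0), np.float64(1.0)), (np.float64(4247.9), np.float64(1.0), np.float64(0.0), np.float64(1.0))]
2 [[414. 317.]] [(np.float64(2032.2), np.float64(93.0), np.float64(0.5), np.float64(-0.5)), (np.float64(2032.2), np.float64(3.0), np.float64(0.5), np.float64(-0.5))]
3 [[333. 382.]] [(np.float64(197.8), np.float64(93.0), np.float64(2.0), np.float64(-1.5)), (np.float64(197.8), np.float64(3.0), np.float64(2.0), np.float64(-1.5))]
shift [-0.3 -0.1 36. ] turn -0.2
```

step_arm:
  series:
    - [-1,-3.4,0,15,0]
    - [-1,-3.4,0,25,0]
    - [-1,-3.4,0,30,0]
    - [-1,-3.4,0,33,0]
    - [-1,-3.4,0,35,0]
    - [-1,-3.4,0,37,0]
    - [-1,-3.4,0,38,0]
    - [-1,-3.4,0,38,0]

```text
time: 68.82
tool_pos: [0.6205, 0.17, 0.2259]
ee_rot: [3.142, 0.0, 0.881]
wrist_force: [1.2, -0.8, -4.8]
width: 0.0157
```

step_arm:
  series:
    - [-1,0,0,4,0]
    - [-1,0,0,7,0]
    - [-1,1.5,0,7,0]
    - [-1,3,0,7,0]
    - [-1,3,0,7,0]
    - [-1,3,0,7,10]
    - [-1,3,0,7,20]
    - [-1,3,0,7,30]
    - [-1,3,0,7,40]
    - [-1,3,0,7,50]
    - [-1,3,0,7,58]
    - [-1,3,0,7,58]
    - [-1,3,0,7,58]

```text
time: 70.45
tool_pos: [0.6218, 0.173, 0.2194]
ee_rot: [-3.141, 0.001, -0.128]
wrist_force: [-1.4, 0.1, -3.9]
width: 0.0157
```

```bash
python3 - <<'E'
from h import *
o=robot.get_obs(); print(o["wrist_torque"]); st(); go(tgt(3,.83,.264,0))
E
```

```text
[-0.03261869  0.64364195  0.41341367]
time 70.45
joint_positions [1.8300e-01 3.0210e-01 1.0921e+00 9.0000e-04 1.7485e+00 1.8818e+00]
tool_pos [0.6218 0.173  0.2194]
ee_rot [-3.1411e+00  1.3000e-03 -1.2790e-01]
wrist_force [-1.3665  0.0547 -3.943 ]
width 0.0157
shift [-87.7 277.3 -44.6] turn -56.3
```

Home (0.41 N m). On to screw3.

step_arm:
  series:
    - [-1,0,0,0,-9]
    - [-1,0,0,0,-13.5]
    - [-1,0,0,0,-13.5]
    - [-1,0,0,-15,-13.5]
    - [-1,0,0,-45,-13.5]
    - [-1,-17,55,-45,-22]
    - [-1,-35,110,-45,-30]
    - [-1,-53,165,-45,-38]
    - [-1,-70,220,-45,-46]
    - [-1,-88,277,-45,-54]
    - [-1,-88,277,-45,-56.3]
    - [-1,-88,277,-45,-56.3]
    - [-1,-88,277,-45,-56.3]
    - [-1,-88,277,-45,-56.3]

```text
time: 72.2
tool_pos: [0.4994, -0.09, 0.2647]
ee_rot: [3.141, -0.0, 0.853]
wrist_force: [0.6, -0.4, -3.9]
width: 0.0156
```

```bash
python3 - <<'E'
from h import *
st(); mouth(3)
w,T=shot("t18.png",[0,1,2])
for i,t in zip((0,1,2),T): print(i,proj(w,[*scr(i),.092]).round(),ang(t)[:2])
go(tgt(3,.83,.2285,0))
E
```

```text
time 72.2
joint_positions [-2.9010e-01 -1.2400e-02  1.3573e+00  1.0000e-04  1.7962e+00  4.2780e-01]
tool_pos [ 0.4994 -0.09    0.2647]
ee_rot [ 3.1412e+00 -3.0000e-04  8.5300e-01]
wrist_force [ 0.572  -0.4476 -3.9409]
width 0.0156
wrench [[-6.0, -8.0, -7.0], [-5.0, -8.0, -7.0], [-4.0, -6.0, -2.0], [-3.0, -6.0, -2.0]] mean [-4.4 -7.  -4.8] d -8.2 e 1.3
wrench_collar [[-2.0, -0.0, -2.0], [-1.0, 1.0, -1.0], [0.0, -2.0, -2.0], [-4.0, -2.0, -3.0], [-3.0, 1.0, -5.0], [-4.0, -3.0, -6.0]] mean [-2.3 -0.7 -3. ] d -2.1 e -1.3
0 [[111.  40.]] [(np.float64(3700.6), np.float64(91.0), np.float64(0.5), np.float64(0.5)), (np.float64(3700.6), np.float64(1.0), np.float64(0.5), np.float64(0.5))]
1 [[199. -91.]] [(np.float64(0.0), np.float64(93.0), np.float64(3.0), np.float64(3.0)), (np.float64(0.0), np.float64(93.0), np.float64(3.0), np.float64(2.5))]
2 [[376.  94.]] [(np.float64(4286.2), np.float64(89.0), np.float64(0.0), np.float64(0.0)), (np.float64(4286.2), np.float64(-1.0), np.float64(0.0), np.float64(0.0))]
shift [ 0.1  0.6 36. ] turn -0.2
```

step_arm:
  series:
    - [-1,7.6,0.4,15,0]
    - [-1,7.6,0.4,25,0]
    - [-1,7.6,0.4,30,0]
    - [-1,7.6,0.4,33,0]
    - [-1,7.6,0.4,35,0]
    - [-1,7.6,0.4,37,0]
    - [-1,7.6,0.4,38,0]
    - [-1,7.6,0.4,38,0]

```text
time: 74.45
tool_pos: [0.5043, -0.0853, 0.2256]
ee_rot: [-3.141, 0.0, 0.852]
wrist_force: [-0.6, -0.6, -4.0]
width: 0.0156
```

step_arm:
  series:
    - [-1,0,0,4,0]
    - [-1,0,0,7,0]
    - [-1,-2,0,7,0]
    - [-1,-4,0,7,0]
    - [-1,-6,0,7,0]
    - [-1,-7.5,0,7,0]
    - [-1,-7.5,0,7,0]
    - [-1,-7.5,0,7,10]
    - [-1,-7.5,0,7,20]
    - [-1,-7.5,0,7,30]
    - [-1,-7.5,0,7,40]
    - [-1,-7.5,0,7,50]
    - [-1,-7.5,0,7,57]
    - [-1,-7.5,0,7,57]
    - [-1,-7.5,0,7,57]

```text
time: 76.32
tool_pos: [0.4996, -0.0908, 0.2198]
ee_rot: [-3.141, -0.001, -0.141]
wrist_force: [1.3, 1.5, -2.8]
width: 0.0158
```

```bash
python3 - <<'E'
from h import *
o=robot.get_obs(); print(o["wrist_torque"]); st()
u=np.array([-np.cos(.55),-np.sin(.55)]); q=np.array([.4096,.3430])+.075*u; print(q); go((.52,.03,.264,.6),(*q,.264,1.889))
E
```

```text
[ 0.40311057 -0.49827087  0.43562866]
time 76.325
joint_positions [-2.9160e-01 -1.0200e-02  1.4433e+00  2.0000e-04  1.7076e+00  1.4199e+00]
tool_pos [ 0.4996 -0.0908  0.2198]
ee_rot [-3.1415e+00 -9.0000e-04 -1.4070e-01]
wrist_force [ 1.2874  1.4608 -2.7809]
width 0.0158
[0.34566066 0.30379846]
shift [   3.3 -122.5  -44.2] turn -42.4
shift [-207.7 -369.1  -44.2] turn -116.3
```

step_arm:
  series:
    - [-1,0,0,0,-9]
    - [-1,0,0,0,-13.5]
    - [-1,0,0,0,-13.5]
    - [-1,0,0,-15,-13.5]
    - [-1,0,0,-45,-13.5]
    - [-1,-30,-50,-45,-24]
    - [-1,-56,-100,-45,-34]
    - [-1,-84,-150,-45,-44]
    - [-1,-112,-200,-45,-54]
    - [-1,-140,-250,-45,-64]
    - [-1,-168,-300,-45,-74]
    - [-1,-190,-340,-45,-84]
    - [-1,-208,-369,-45,-94]
    - [-1,-208,-369,-45,-104]
    - [-1,-208,-369,-45,-114]
    - [-1,-208,-369,-45,-116.3]
    - [-1,-208,-369,-45,-116.3]
    - [-1,-208,-369,-45,-116.3]
    - [-1,-208,-369,-45,-116.3]
    - [-1,-208,-369,-45,-116.3]

```text
time: 78.82
tool_pos: [0.346, 0.3039, 0.2645]
ee_rot: [-3.141, 0.0, 1.887]
wrist_force: [0.1, 0.3, -4.5]
width: 0.0161
```

```bash
python3 - <<'E'
from h import *
st(); mouth(3)
u=np.array([-np.cos(.55),-np.sin(.55)])
go((*(np.array([.4096,.3430])+.075*u),.222,1.889),(.4096,.3430,.222,1.889))
s=cams.snapshot("side");print([np.round(q,3) for q in best(s,"hook_rest",np.array([.41,.343,.16]))],[np.round(q,3) for q in best(s,"hook",np.array([.445,.364,0]))])
s=cams.snapshot("scene");print([np.round(q,3) for q in best(s,"hook_rest",np.array([.41,.343,.16]))],[np.round(q,3) for q in best(s,"hook",np.array([.445,.364,0]))])
E
```

```text
time 78.825
joint_positions [ 0.5976 -0.1172  1.4565 -0.      1.8024  0.2818]
tool_pos [0.346  0.3039 0.2645]
ee_rot [-3.1415e+00  1.0000e-04  1.8866e+00]
wrist_force [ 0.1068  0.3    -4.4574]
width 0.0161
wrench [[-2.0, 3.0, -7.0], [-2.0, 4.0, -6.0], [-3.0, 5.0, -7.0], [0.0, 5.0, -2.0], [-2.0, 5.0, -4.0]] mean [-1.8  4.4 -5.3] d 4.8 e -0.4
wrench_collar [[-1.0, 2.0, -1.0], [1.0, 3.0, -3.0], [-1.0, 3.0, -2.0], [-2.0, 2.0, -5.0], [-2.0, 2.0, -2.0], [-3.0, 1.0, -2.0]] mean [-1.5  2.2 -2.7] d 2.6 e -0.7
shift [-0.1 -0.4 42.5] turn -0.1
shift [17.3 72.6 42.5] turn -0.1
[array([0.409, 0.348, 0.161])] [array([ 0.448,  0.363, -0.002])]
[array([0.41 , 0.342, 0.159])] [array([0.447, 0.363, 0.002])]
```

step_arm:
  series:
    - [-1,-2,0,20,0]
    - [-1,-2,0,42,0]
    - [-1,-2,0,42,0]
    - [-1,3,20,42,0]
    - [-1,7,40,42,0]
    - [-1,11,57,42,0]
    - [-1,15.3,72.5,42,0]
    - [-1,15.3,72.5,42,0]
    - [-1,15.3,72.5,42,0]

```text
time: 81.45
tool_pos: [0.4098, 0.341, 0.2227]
ee_rot: [-3.141, 0.0, 1.887]
wrist_force: [-0.0, 0.1, -3.7]
width: 0.0157
```

```bash
python3 - <<'E'
from h import *
st(); mouth(2)
s=cams.snapshot("side"); save(s,"s20.png",(195,110,285,200),4); 
a=cams.snapshot("scene"); save(a,"a20.png",(345,160,435,250),4)
cv2.imwrite("pics/m20.png",np.hstack([cv2.imread("pics/s20.png"),cv2.imread("pics/a20.png")]))
E
```

```text
time 81.45
joint_positions [5.8750e-01 4.7200e-02 1.3792e+00 1.0000e-04 1.7156e+00 2.7130e-01]
tool_pos [0.4098 0.341  0.2227]
ee_rot [-3.1412  0.      1.8871]
wrist_force [-0.0401  0.0803 -3.7088]
width 0.0157
wrench [[-2.0, 3.0, -4.0], [1.0, 3.0, -3.0]] mean [-0.5  2.8 -3.2] d 2.8 e 0.4
wrench_collar [[-2.0, 6.0, -2.0], [1.0, 4.0, -5.0], [-3.0, 3.0, -5.0], [-1.0, 0.0, -4.0]] mean [-1.2  3.2 -4.1] d 3.4 e -0.1
```

View pics/m20.png

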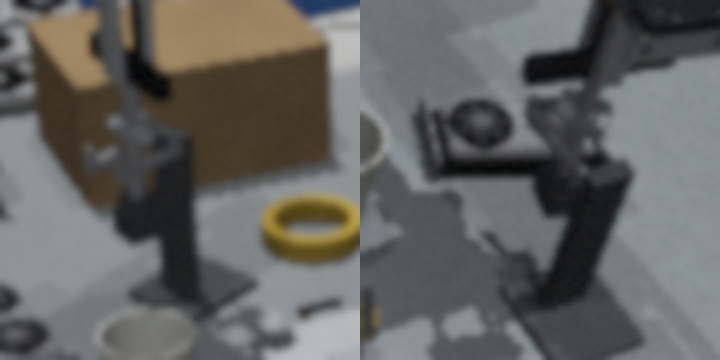

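The shank is between the prongs, collar above them. Lowering.

step_arm:
  series:
    - [-1,0,0,8,0]
    - [-1,0,0,14,0]
    - [-1,0,0,18,0]
    - [-1,0,0,20,0]
    - [-1,0,0,22,0]
    - [-1,0,0,22,0]

```text
time: 83.1
tool_pos: [0.4102, 0.3412, 0.2011]
ee_rot: [3.141, -0.0, 1.887]
wrist_force: [-0.1, 0.3, -2.6]
width: 0.0157
```

step_arm:
  series:
    - [-1,0,0,1,0]
    - [-1,0,0,2,0]
    - [-1,0,0,2,0]

```text
time: 83.48
tool_pos: [0.4102, 0.3413, 0.2009]
ee_rot: [3.139, -0.001, 1.887]
wrist_force: [-3.1, -0.8, 6.3]
width: 0.0159
```

step_arm:
  series:
    - [-1,0,0,-1,0]
    - [0,0,0,-1,0]
    - [0,0,0,-1,0]
    - [0,0,0,-1,0]
    - [0,0,0,-1,0]
    - [0,0,0,-1,0]
    - [0,0,0,-30,0]
    - [0,0,0,-70,0]
    - [0,0,0,-110,0]
    - [0,0,-50,-110,10]
    - [0,0,-100,-110,10]
    - [0,0,-130,-110,10]
    - [0,0,-130,-110,10]

```text
time: 85.1
tool_pos: [0.2856, 0.3005, 0.3096]
ee_rot: [3.139, -0.002, 1.714]
wrist_force: [0.8, -0.0, -0.3]
width: 0.0467
```

```bash
python3 - <<'E'
from h import *
st()
s=cams.snapshot("side"); show(s,["wrench_collar","wrench","lid_tab"])
a=cams.snapshot("scene"); show(a,["wrench_collar","wrench","cup","driver"])
w,T=shot("t21.png",[0,1,2,3])
for i,t in enumerate(T): print(i,proj(w,[*scr(i),.092]).round(),ang(t)[:1])
go((.42,.03,.30,.3))
E
```

```text
time 85.1
joint_positions [ 6.7390e-01 -2.1450e-01  1.4508e+00  1.0000e-04  1.9022e+00  5.3090e-01]
tool_pos [0.2856 0.3005 0.3096]
ee_rot [ 3.1389e+00 -1.6000e-03  1.7139e+00]
wrist_force [ 0.782  -0.0347 -0.2634]
width 0.0467
wrench_collar pin 0.61 [0.411 0.345 0.163] [229. 147.]
wrench pin 0.63 [0.41  0.343 0.055] [231. 176.]
lid_tab pin 0.9 [0.46  0.025 0.071] [272. 220.]
lid_tab pin 0.73 [ 0.449  0.364 -0.003] [241. 186.]
wrench_collar pin 0.69 [0.408 0.343 0.157] [398. 193.]
wrench_collar pin 0.41 [ 0.376  0.177 -0.002] [336. 211.]
wrench pin 0.6 [0.412 0.346 0.061] [392. 214.]
wrench pin 0.6 [ 0.385 -0.014 -0.003] [280. 206.]
cup pin 0.86 [ 0.377  0.174 -0.001] [336. 211.]
driver pin 0.42 [ 0.387 -0.013 -0.006] [280. 207.]
0 [[391. 298.]] [(np.float64(116.6), np.float64(37.0), np.float64(-3.0), np.float64(0.0))]
1 [[492. 301.]] [(np.float64(3270.4), np.float64(91.0), np.float64(-0.5), np.float64(-0.5))]
2 [[461. 427.]] [(np.float64(0.0), np.float64(93.0), np.float64(3.0), np.float64(3.0))]
3 [[373. 425.]] [(np.float64(0.0), np.float64(93.0), np.float64(3.0), np.float64(3.0))]
shift [-286.8   93.6    8.1] turn 80.9
```

step_arm:
  series:
    - [0,-60,20,0,10]
    - [0,-120,40,0,20]
    - [0,-180,60,0,30]
    - [0,-240,80,0,40]
    - [0,-287,94,0,50]
    - [0,-287,94,0,60]
    - [0,-287,94,0,70]
    - [0,-287,94,0,80]
    - [0,-287,94,0,91]
    - [0,-287,94,0,91]
    - [0,-287,94,0,91]
    - [0,-287,94,0,91]

```text
time: 87.1
tool_pos: [0.4202, 0.0298, 0.3085]
ee_rot: [-3.142, -0.0, 0.126]
wrist_force: [-0.3, -0.2, -0.5]
width: 0.0469
```

```bash
python3 - <<'E'
from h import *
st()
w,T=shot("t22.png",[0,1,2,3]); save(w,"w22.png")
for i,t in enumerate(T): print(i,proj(w,[*scr(i),.092]).round(),ang(t)[:1])
E
```

```text
time 87.1
joint_positions [-6.4000e-02 -1.9750e-01  1.4392e+00  1.0000e-04  1.8998e+00  1.3813e+00]
tool_pos [0.4202 0.0298 0.3085]
ee_rot [-3.1415e+00 -1.0000e-04  1.2560e-01]
wrist_force [-0.3056 -0.2085 -0.4641]
width 0.0469
0 [[191. 136.]] [(np.float64(4120.5), np.float64(91.0), np.float64(0.5), np.float64(0.5))]
1 [[182.   0.]] [(np.float64(2226.6), np.float64(93.0), np.float64(0.5), np.float64(0.0))]
2 [[396.   3.]] [(np.float64(2643.3), np.float64(89.0), np.float64(-0.5), np.float64(0.0))]
3 [[383. 138.]] [(np.float64(4276.4), np.float64(91.0), np.float64(0.0), np.float64(0.5))]
```

```bash
python3 -c "
from bench import robot
print(robot.close_job())"
```

```text
the job is handed in; nothing more can be done
None
```

I did the whole task and handed it in at about 87 s; the hand-in reports no verdict.

**What I did**
- **Coolers:** I laid the two bare copper-based coolers flat on the chamber floor and left the black look-alike where it was. The first grasp missed and I repeated it. One cooler was knocked aside after I placed it, but a picture before closing showed both flat and inside the chamber.
- **Lid:** shut. The fingertips measured 0.0759 m on the lid plate, against 0.076 m expected.
- **Screws:** tightened in the order 0, 2, 1, 3 in both passes, to about 46–49° in the first pass and to the stop in the second.
- **Wrench:** hung back on its hook. The open gripper was raised well clear before hand-in.

**What the last checks showed**
- All four screw heads read 89–93° in the last wrist picture. At the stops the wrist felt 0.29–0.44 N m, well over the 0.11 N m that turns a screw.
- The wrench collar measured (0.408–0.411, 0.343–0.345, 0.157–0.163) m, against the seat at about (0.41, 0.343, 0.16) m.
- At the end I rechecked only the cup and the screwdriver, which had not moved. I did not measure the other bystanders again.

**What disagreed or went wrong**
- The coolers' long axes ran along world x, not y as described; I followed the picture.
- The wrench tilted in the grip, so the socket landed on top of a screw head several times: once on screw 1, and repeatedly on screw 0 in the second pass. I measured the tilt and corrected for it each time.
- My last picture request was refused at the 16-picture limit, so the final screw check is by numbers only. Those numbers repeat every 90°, so "home" also rests on the earlier 46–49° readings and the stop torque.

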